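Push an outlet tube home in a watering valve block

ROBOT

A 6-joint arm with a two-finger parallel gripper is mounted at the origin on a cart in front of the work surface, level with it; the furniture and walls round the work are solid. World frame = base frame: x ahead of the robot, y to its left, z up, the work surface at z = 0. Lengths are in m, angles in degrees, forces in N, time in s.
With the tool pointing down it reaches from about 0.4 to 0.825 m from the base axis. Payload 7 kg.
Tool frame: the origin (TCP) lies at the very end of the fingers, on their centre line; the grasp point (between the pads) lies 19 mm behind it; y points along the fingers, x is the direction in which the jaws open and shut, and the axes are right-handed (so a half turn about y gives the same grasp; the last joint's range is limited). The gripper opens to 88 mm and grips with 3 to 60 N. Pads are 19 mm wide; open, the fingers measure 130 mm over their backs; the gripper's body (78 mm by 193 mm) begins 47 mm behind the grasp point.
Start: joints at [-48.18, 20.546, 0.682, 0, -70.136, -16.507], TCP at [0.289, -0.61, 0.227] pointing down, gripper open.
Joint ranges: [-176.03, 176.03], [-82.01, 121.73], [-58.28, 71.71], [-173.87, 95.51], [-174.79, -0.11], [-173.66, 173.66]. Speed limits (degrees/s): [136.94, 136.94, 172.46, 180, 180, 180].

INTERFACE

Orientations are given as [roll, pitch, yaw] about the fixed x, y, z axes, in that order (R = Rz(yaw) Ry(pitch) Rx(roll)).
In Python, from plant import ctrl gives the robot as it stands.
- The arm moves only by the shell command python3 -m crank 'ROWS'. ROWS is JSON, a list that holds one entry, the list of rows, each a list of 5 numbers: the closure, from -1 (fully open) to 1 (shut), then the shift along the tool's x, y, z in mm, then the turn about the tool's y in rad. In form: [[[claw, x, y, z, turn], ...]]. A call has 1 to 12 rows; each row is the pose to reach, as a shift and turn from the pose commanded when the call began, along the tool's axes at that moment; what a row does not reach only later rows make up. A row lasts 1/8 s, in which the tool goes at most 62.5 mm and 10.7 degrees, less where a joint would pass 70% of its speed; a pose out of reach is approached as far as the arm can. A call with a gripper value outside its range is refused whole. The fingers move at their own pace and stop on an object; the grip force is fixed at half the most. Time passes only in rows, so rows that repeat a pose let the fingers close. It gives the time, the measured TCP pose, the force and the opening at its end, in the units of the state.
- ctrl.get_obs(): the state, without advancing time (a new reading comes with each control period).
- ctrl.snapshot(name): name is "side" or "top" or "wrist"; returns the picture (384x512x3 uint8, red, green, blue); there is no depth.
- ctrl.camera_model(name): a dict with "fx", "fy", "cx", "cy" (pixels), "origin" and "orientation" of the camera in the world; the wrist camera has in their place "hand_eye" (4x4, takes a point from camera to tool coordinates, whose origin is the TCP and whose axes are the tool frame's). Camera axes: x right, y down, z forward; pixel columns grow to the right and rows downward; lengths in m; the calibration is good to about 2 mm. A picture is of the moment at which its call begins: read the wrist's pose just before it. camera_model takes no time and is no camera call.
- ctrl.close_job(): hands the job in, once; it reports no verdict.
Trained networks look in the newest picture that a camera, given by its name, has taken for a name from the list of things; names that differ only in an ending like _2 or _b are one class to them, and where a whole thing is asked for, a point or a joint stands for the part that bears it (a point fixed in the world has none). Each returns a list of dicts, best first, with "confidence" (0 to 1); they miss things now and then, are a little off and sometimes report something else, mostly with a low value. They report only what shows in the picture. A call takes as long as a camera call.
- ctrl.find_in(camera, name): "extent" ([left, top, width, height] in pixels, round what is visible of it).
The state is a dict: "clock": time; "joint_pos": joint angles; "qvel": joint speeds; "tau": joint torques, N m; "tool_pos": TCP position; "orientation": TCP orientation; "force": force on the tool from outside, world axes, zero at the start; "moment": the same for the moment, N m; "opening": finger opening in m.
Only numpy, scipy, OpenCV 4.12 (cv2) and the standard library are available. Lean on these libraries where they do the work, as an engineer would, in place of code of your own. Each camera call takes 0.05 s, during which the arm holds its last target.

TASK

Shut the water off first: pull the stop knob on top of the valve block up to its stop, where it stays when you let go. Then draw the thicker of the two tubes out of the rack, lay it down in both notches of the V-rest and let go of it, take it again farther back, clear of the length that goes in, and push its plain end into the port of the valve block, past the seal, until it bottoms; let go. Leave the thinner tube in the rack and the other things standing where they are.

Things in the scene. Friction and masses are not known exactly. Their poses are not given: they have to be found in the camera images.
- valve_block: Grey watering valve block, fixed; place and yaw vary. Origin on the bench below the mouth of its port; own +x level, the way the tube goes in. Foot plate 150x80x8 mm (x -22 to 128). Port: level collar, 33 mm across (43 at the lip), axis 71 mm up, x 0 to 55. Behind it a housing, x 55 to 107, 50 wide, top 96 mm up, brass stubs on both sides at 51 mm height out to y = +-47; stop knob on top at x 81, y 0.
- port_mouth (a point): Centre of the port's mouth, 71 mm above the bench; axes as valve_block. The mouth is funnelled: about 27 mm wide at the lip, narrowing in 12 mm to the 17.7 mm bore.
- port_bottom (a point): Centre of the floor of the bore, 50 mm in from the mouth. Two sprung rubber seal lips pinch the bore at 26 mm depth; from there on the tube needs some 5 to 12 N, until it bottoms on the rigid floor. The seal then holds the tube by itself.
- stop_knob (a joint): Lift of the stop knob in m: 0 pushed in (water on), 0.018 at its upper stop (water off). A light spring draws it down and it is stiff: it needs 5 to 7 N to move and stays where it is left.
- knob_top (a point): Centre of the top of the stop knob: black, round, 28 mm across, 24 mm high, on a 12 mm steel stem over a brass gland 34 mm across; pulled straight up. Pushed in, its top is 143 mm above the bench, its lower rim 119 mm, the gland's top 107 mm. Moves with the knob.
- tube_rack: Plywood rack, fixed; place and yaw vary. 122 (x -66 to 56) x 82 (y) x 72 mm high; own x points out of its mouths. Two pockets along x at y = +22 and -22 mm, 26 mm wide, floor 36 and roof 66 mm up, 115 mm deep, open at the x = +56 mm face. A level tube in each, nozzle inside, plain end out 60 to 70 mm; which tube is in which pocket varies.
- thick_tube: The tube to fit: bare aluminium, diameter 16 mm, 170 mm long, about 70 g. Origin at half length on its underside as it starts (8 mm off the axis); own +x runs along it to the plain end (x = +85 mm), which is cut square with a 2 mm chamfer. The other end (x = -55 to -85 mm) is a black tapered nozzle. May roll about its axis when handled.
- plain_end (a point): Centre of the plain end face of the thick tube, on its axis.
- tube_mid (a point): Middle of the thick tube's length, on its axis.
- thin_tube: The other tube, same make, length and origin but 11 mm in diameter; too thin for the port. Leave it in the rack.
- v_rest: Wooden V-rest, fixed; place and yaw vary. Origin under its centre; own x runs along a tube laid in it. Foot 86x50x8 mm; two upright 90-degree V notches, each 8 mm long in x, centred at x = -35 and +35 mm, about 46 mm wide over all, tips 44 mm above the bench. Between and outside them fingers can reach round the tube.
- rest_axis (a point): Centre of the V-rest on the line where the axis of the thick tube lies when it rests in both notches: 34 mm above the bench; axes as v_rest.
- toolbox: Furniture, never to be moved: red toolbox fixed at the back of the bench, between the rack and the V-rest, about 200 x 460 x 215 mm high (long in own y), origin under its centre. Keep the gripper clear of its front.
- wide_tape: Bystander: wide roll of tape lying flat, 94 mm across, 48 mm high. Origin under its centre (so for all bystanders).
- upturned_pot: Bystander: clay pot standing upside down, 84 mm wide, 74 mm high.
- lidded_jar: Bystander: clear jar with a red lid, 74 mm wide, 92 mm high.
- labels: Bystander: bundle of plant labels lying flat, 27 x 156 x 19 mm (long in own y).
- brush: Bystander: scrubbing brush, 62 x 160 x 92 mm high (long in own y).

How it is judged:
By the outcome, as a careful person would: the job done as asked, in the order asked, and still so for the second after the job is handed in, with the robot touching nothing.
It also fails if it takes over 72 s, if anything falls off the work surface, if the arm or the gripper's body presses on something with over 40 N, if the wrist force passes 120 N, or if a joint passes its speed limit or range.

## Working session

There is one attempt and no reset: what is moved stays moved. The work goes in short steps, Python scripts to look and compute and a shell command to move; the robot and the scene stay as the last step left them, time stands still between calls to the robot, and variables do not carry over. Pictures are saved under pics/ and viewed, and the job is handed in when it is done.

```bash
ls; mkdir -p pics; python3 - <<'E'
from plant import ctrl
import cv2
print(ctrl.get_obs())
for n in ("side","top","wrist"):
    im=ctrl.snapshot(n); cv2.imwrite(f"pics/{n}0.png",im[:,:,::-1]); print(n,ctrl.camera_model(n))
    if n!="wrist":
        for t in ["valve_block","stop_knob","tube_rack","thick_tube","thin_tube","v_rest","toolbox","wide_tape","upturned_pot","lidded_jar","labels","brush"]:
            print(t,[(d['extent'],round(d['confidence'],2)) for d in ctrl.find_in(n,t)][:3])
E
```

```text
pics
{'clock': 0.0, 'joint_pos': array([-4.81800186e+01,  2.05912453e+01,  6.31900949e-01, -2.06701722e-02,
       -7.01350495e+01, -1.65066109e+01]), 'qvel': array([-0.02405454,  0.05482721,  0.02143625,  0.07073237,  0.02315606,
       -0.03129142]), 'tau': array([ 6.81620240e-04, -5.82713270e+01,  2.93075609e+01,  6.99726373e+00,
        7.39057374e-03, -2.01829639e-04]), 'tool_pos': array([ 0.28836545, -0.60974629,  0.22560887]), 'orientation': array([-8.99918078e+01, -9.60249853e-02,  1.15306324e+02]), 'force': array([ 0.22989628, -0.02386841,  0.75205005]), 'moment': array([ 0.03690846,  0.00659287, -0.03846262]), 'opening': 0.08784861667289875}
side {'fx': 440.7059179989406, 'fy': 440.7059179989406, 'cx': 253.0797400113404, 'cy': 192.1411965965081, 'origin': array([-0.7655174 ,  0.53508037,  1.5924395 ]), 'orientation': array([-136.36418502,    0.77429141, -110.32477179])}
valve_block [([217.3, 194.1, 21.0, 23.5], 0.67), ([184.2, 210.7, 34.8, 31.3], 0.64)]
stop_knob [([163.4, 258.4, 36.9, 5.7], 0.59)]
tube_rack [([350.5, 169.7, 21.3, 30.1], 0.75), ([349.2, 187.8, 8.5, 10.2], 0
[... 1146 characters left out ...]
4, 139.4, 26.3, 19.5], 0.81), ([153.6, 192.3, 37.4, 31.3], 0.26)]
lidded_jar [([297.9, 214.3, 21.1, 23.5], 0.61)]
labels [([124.0, 226.2, 36.0, 23.3], 0.71), ([204.6, 169.1, 23.4, 24.9], 0.56)]
brush [([88.9, 197.8, 42.5, 14.4], 0.67)]
wrist {'fx': 340.12907992848994, 'fy': 340.12907992848994, 'cx': 251.33946870158155, 'cy': 191.99172211958717, 'hand_eye': array([[ 9.99999293e-01, -1.17685000e-03, -1.71292744e-04,
        -1.37647207e-03],
       [-1.52872761e-04, -2.70044198e-01,  9.62847915e-01,
        -1.58284830e-01],
       [-1.17938418e-03, -9.62847208e-01, -2.70044187e-01,
         7.27831692e-02],
       [ 0.00000000e+00,  0.00000000e+00,  0.00000000e+00,
         1.00000000e+00]])}
```

View images.

```bash
python3 - <<'E'
import cv2
a=cv2.imread("pics/top0.png"); cv2.imwrite("pics/top0c.png",cv2.resize(a[100:300,60:440],(798,420),interpolation=cv2.INTER_CUBIC))
a=cv2.imread("pics/side0.png"); cv2.imwrite("pics/side0c.png",cv2.resize(a[120:290,110:400],(798,468),interpolation=cv2.INTER_CUBIC))
E
```

```text
(no output)
```

View pics/top0c.png

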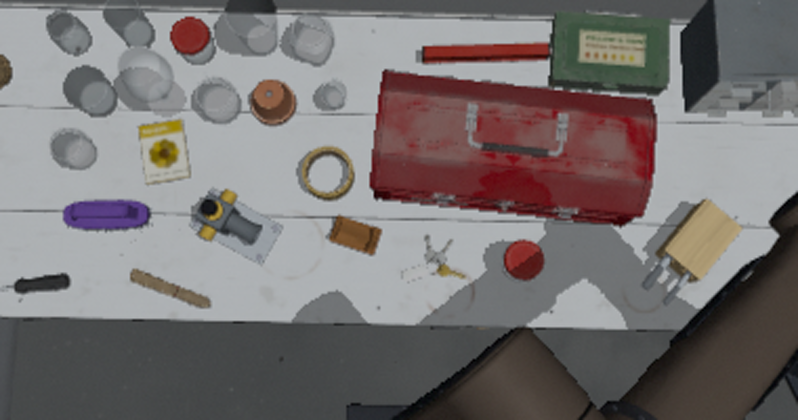

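View pics/side0c.png

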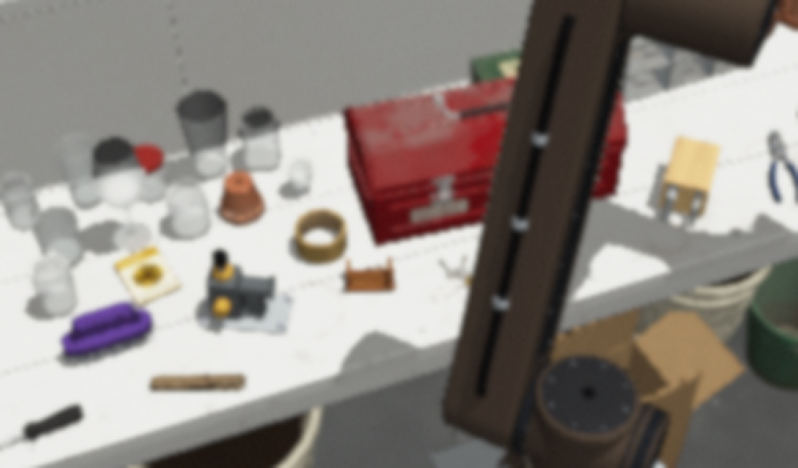

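View pics/wrist0.png

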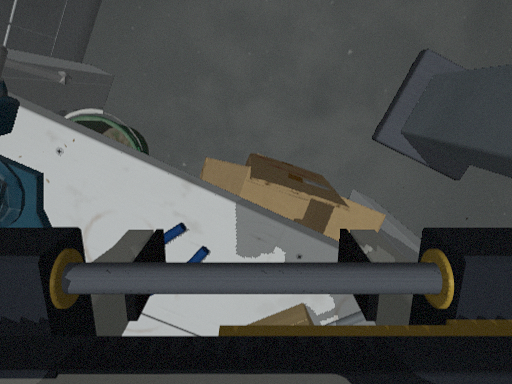

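```bash
cat > h.py <<'E'
from plant import ctrl
import numpy as np, cv2
from scipy.spatial.transform import Rotation as R
def rot(o): return R.from_euler('xyz',o,degrees=True).as_matrix()
def cam(name,obs=None):
    m=ctrl.camera_model(name)
    K=(m['fx'],m['fy'],m['cx'],m['cy'])
    if name=='wrist':
        o=obs or ctrl.get_obs(); T=np.eye(4); T[:3,:3]=rot(o['orientation']);T[:3,3]=o['tool_pos']
        T=T@m['hand_eye']; return K,T[:3,:3],T[:3,3]
    return K,rot(m['orientation']),np.array(m['origin'])
def pix2plane(c,u,v,z):
    K,Rm,o=c; d=Rm@np.array([(u-K[2])/K[0],(v-K[3])/K[1],1.]); return o+d*(z-o[2])/d[2]
def proj(c,p):
    K,Rm,o=c; q=Rm.T@(np.asarray(p,float)-o); return K[0]*q[0]/q[2]+K[2],K[1]*q[1]/q[2]+K[3]
def snap(tag,full=True):
    o=ctrl.get_obs(); im=ctrl.snapshot('wrist')
    cv2.imwrite(f'pics/{tag}.png',im[:,:,::-1]); np.save(f'pics/{tag}.npy',np.r_[o['tool_pos'],o['orientation']])
    print('wrist',o['clock'],o['tool_pos'],o['orientation']); return im,cam('wrist',o)
def camtag(tag):
    a=np.load(f'pics/{tag}.npy'); return cam('wrist',{'tool_pos':a[:3],'orientation':a[3:]})
def go(xyz,yaw):
    """rows shift from the measured pose to reach tcp xyz with tool-x yaw"""
    o=ctrl.get_obs(); Rm=rot(o['orientation']); d=Rm.T@(np.array(xyz)-o['tool_pos'])*1000
    cy=np.degrees(np.arctan2(Rm[1,0],Rm[0,0])); dy=(yaw-cy+180)%360-180
    print('from',o['tool_pos'].round(4),o['orientation'].round(2),'shift mm',d.round(1),'turn rad',round(-np.radians(dy),4), '(%.1f deg)'%dy)
E
python3 - <<'E'
from h import *
c=cam('top')
for n,x,y,z in [('knobtop',209,207,.143),('collar lip top',262,232,.085),('rest L',333,232,.044),('rest R',380,237,.044),('rack ctr',705,240,.072),('tube1',648,288,.044),('tube2',671,302,.044),('jar',523,260,.092),('toolboxcornerL',372,195,0),('toolboxR',635,222,0)]:
    print(n,pix2plane(c,60+x*380/798,100+y*200/420,z).round(3))
E
```

```text
knobtop [0.521 0.369 0.143]
collar lip top [0.489 0.287 0.085]
rest L [0.497 0.168 0.044]
rest R [0.49  0.084 0.044]
rack ctr [ 0.494 -0.484  0.072]
tube1 [ 0.41  -0.389  0.044]
tube2 [ 0.387 -0.429  0.044]
jar [ 0.45  -0.163  0.092]
toolboxcornerL [0.572 0.102 0.   ]
toolboxR [ 0.533 -0.379  0.   ]
```

```bash
python3 - <<'E'
from h import *
go([.41,-.395,.28],230)
E
```

```text
from [ 0.2886 -0.6102  0.2266] [-90.    -0.   115.31] shift mm [ 142.6  -53.4 -201.8] turn rad -2.0017 (114.7 deg)
```

```bash
python3 -m crank '[[[-1,143,-53,-202,-2.0],[-1,143,-53,-202,-2.0],[-1,143,-53,-202,-2.0],[-1,143,-53,-202,-2.0],[-1,143,-53,-202,-2.0],[-1,143,-53,-202,-2.0],[-1,143,-53,-202,-2.0],[-1,143,-53,-202,-2.0],[-1,143,-53,-202,-2.0],[-1,143,-53,-202,-2.0],[-1,143,-53,-202,-2.0],[-1,143,-53,-202,-2.0]]]'; python3 - <<'E'
from h import *
print(ctrl.get_obs()['joint_pos'].round(1)); snap('w1')
E
```

```text
clock: 2.85
tool_pos: [0.41, -0.3945, 0.2797]
orientation: [-90.0, 0.0, -130.1]
force: [-0.2, 0.2, -0.4]
opening: 0.0879
[-24.2   8.8  -8.2  -0.  -73.   74. ]
wrist 2.85 [ 0.41004247 -0.3945113   0.279652  ] [-8.99897855e+01  5.86023319e-03 -1.30148399e+02]
```

View pics/w1.png

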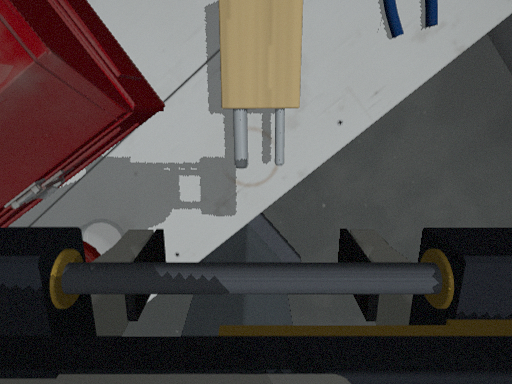

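```bash
python3 - <<'E'
import cv2
a=cv2.imread("pics/w1.png"); cv2.imwrite("pics/w1c.png",cv2.resize(a[85:185,200:320],(720,600),interpolation=cv2.INTER_CUBIC))
E
```

```text
(no output)
```

View pics/w1c.png

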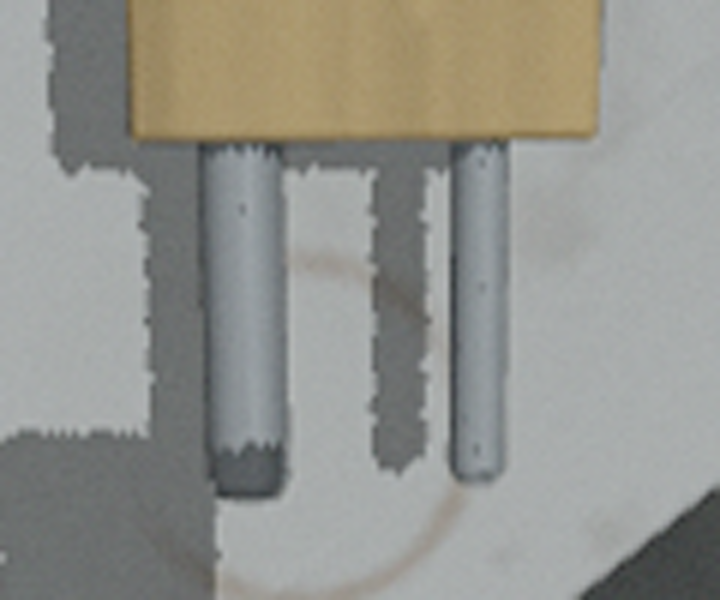

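```bash
python3 - <<'E'
from h import *
c=camtag('w1')
P=lambda x,y,z: pix2plane(c,200+x/6-.5+.08,85+y/6-.5+.08,z)
a=P(134,138,.072);b=P(597,136,.072); print('front edge',a,b,np.linalg.norm(a-b)); d=a-b; print('rack yaw',np.degrees(np.arctan2(d[1],d[0])), 'minus90')
m=(a+b)/2
for n,q in [('thick',[(243.5,160),(249,470)]),('thin',[(480,160),(477,470)])]:
    p=P(*q[0],.046);e=P(*q[1],.046); d=e-p; print(n,p,e,np.degrees(np.arctan2(d[1],d[0])))
print('end thick',P(249,492,.044),'thin end',P(477,480,.042))
print('widths',np.linalg.norm(P(204,250,.044)-P(285,250,.044)))
E
```

```text
front edge [ 0.47744638 -0.41199965  0.072     ] [ 0.42565379 -0.47377328  0.072     ] 0.08061298985649797
rack yaw 50.02267359952828 minus90
thick [ 0.46199589 -0.42280093  0.046     ] [ 0.41672407 -0.38523751  0.046     ] 140.31646706931562
thin [ 0.4334334 -0.4565783  0.046    ] [ 0.38803049 -0.41916029  0.046     ] 140.50696013130005
end thick [ 0.41314402 -0.38208567  0.044     ] thin end [ 0.38567154 -0.4176621   0.042     ]
widths 0.015405657352176938
```

```bash
python3 - <<'E'
from h import *
go([.50,.22,.29],170)
E
```

```text
from [ 0.41   -0.3945  0.2796] [ -89.99    0.   -130.26] shift mm [-527.1  -10.4 -328.4] turn rad 1.0427 (-59.7 deg)
```

```bash
python3 -m crank '[[[-1,-527,-10,-328,1.04],[-1,-527,-10,-328,1.04],[-1,-527,-10,-328,1.04],[-1,-527,-10,-328,1.04],[-1,-527,-10,-328,1.04],[-1,-527,-10,-328,1.04],[-1,-527,-10,-328,1.04],[-1,-527,-10,-328,1.04],[-1,-527,-10,-328,1.04],[-1,-527,-10,-328,1.04],[-1,-527,-10,-328,1.04],[-1,-527,-10,-328,1.04]]]'; python3 - <<'E'
from h import *
print(ctrl.get_obs()['joint_pos'].round(1)); snap('w2')
go([.53,.41,.30],160)
E
```

```text
clock: 4.4
tool_pos: [0.4987, 0.2228, 0.2888]
orientation: [-90.0, -0.0, 170.3]
force: [-1.1, -1.2, -0.1]
opening: 0.0873
[ 44.6   6.4  -9.9  -0.  -73.8 -54.3]
wrist 4.4 [0.49865379 0.22282336 0.2887989 ] [-8.99606444e+01 -3.41607212e-02  1.70333470e+02]
from [0.4984 0.2213 0.289 ] [-8.995e+01 -4.000e-02  1.703e+02] shift mm [   0.6  -11.2 -191.4] turn rad 0.1798 (-10.3 deg)
```

View pics/w2.png

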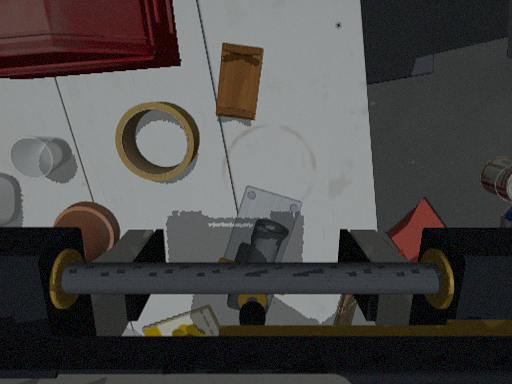

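```bash
python3 - <<'E'
from h import *
snap('w2b')
E
python3 -m crank '[[[-1,0,-11,-191,0.18],[-1,0,-11,-191,0.18],[-1,0,-11,-191,0.18],[-1,0,-11,-191,0.18],[-1,0,-11,-191,0.18],[-1,0,-11,-191,0.18],[-1,0,-11,-191,0.18]]]'; python3 - <<'E'
from h import *
import cv2
im,_=snap('w3')
a=cv2.imread("pics/w2b.png"); cv2.imwrite("pics/w2c.png",cv2.resize(a[30:140,190:310],(654,600),interpolation=cv2.INTER_CUBIC))
E
```

```text
wrist 4.45 [0.4983964  0.22126337 0.28896701] [-8.99492807e+01 -3.82625519e-02  1.70304259e+02]
clock: 5.38
tool_pos: [0.5308, 0.4069, 0.3015]
orientation: [-90.1, 0.0, 159.9]
force: [-0.4, 0.9, -0.2]
opening: 0.0874
wrist 5.375 [0.53084545 0.40689372 0.3014653 ] [-9.00612347e+01  1.96034452e-02  1.59923248e+02]
```

View pics/w2c.png

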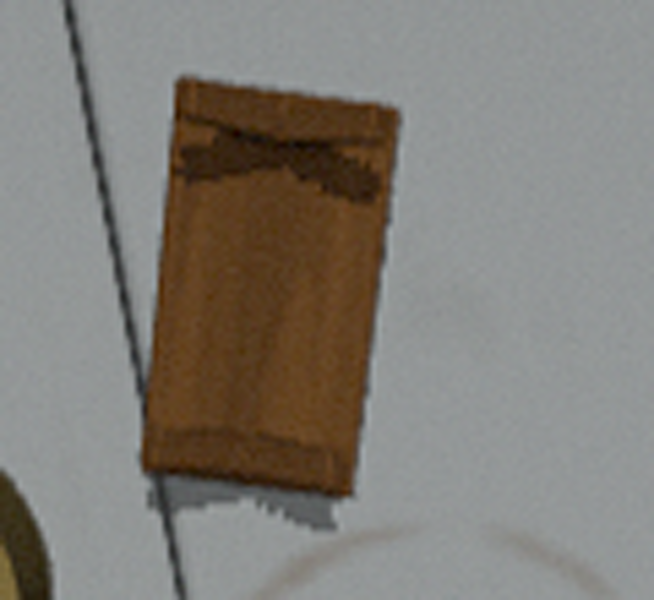

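View pics/w3.png

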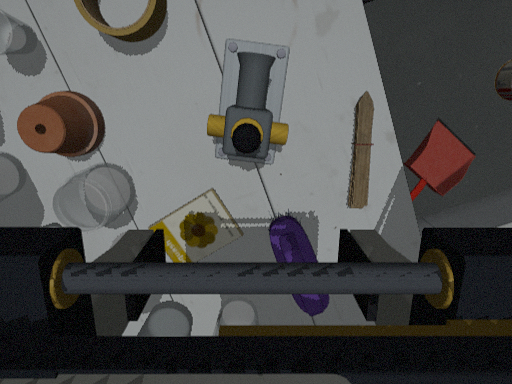

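```bash
python3 - <<'E'
from h import *
im,_=snap('w3b')
a=cv2.imread("pics/w3b.png"); cv2.imwrite("pics/w3c.png",cv2.resize(a[30:180,190:310],(480,600),interpolation=cv2.INTER_CUBIC))
E
```

```text
wrist 5.425 [0.53084756 0.40708386 0.30139295] [-9.00594816e+01  1.84182462e-02  1.59936461e+02]
```

View pics/w3c.png

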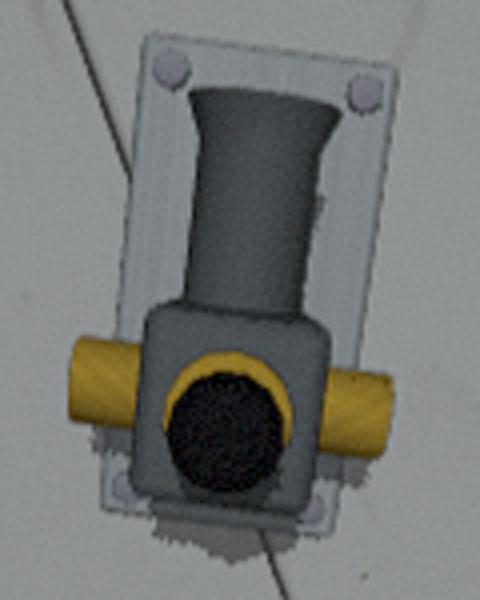

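```bash
cat > fit.py <<'E'
from h import *
from scipy.optimize import least_squares
def fit(c,pts,s,off,x0):
    uv=np.array([p[0] for p in pts],float)/s+np.array(off)-.5+.5/s; M=np.array([p[1] for p in pts],float)
    def f(q):
        ca,sa=np.cos(q[2]),np.sin(q[2]); W=np.c_[q[0]+ca*M[:,0]-sa*M[:,1],q[1]+sa*M[:,0]+ca*M[:,1],M[:,2]]
        return (np.array([proj(c,w) for w in W])-uv).ravel()
    r=least_squares(f,x0,loss='soft_l1',f_scale=1); print('x y',r.x[:2].round(4),'yaw',np.degrees(r.x[2]).round(2)); print(f(r.x).reshape(-1,2).round(1).tolist()); return r.x
E
python3 - <<'E'
from fit import *
v=[((148,36),(-.022,-.04,.008)),((398,68),(-.022,.04,.008)),((332,534),(.128,.04,.008)),((102,510),(.128,-.04,.008)),
((224,432),(.081,0,.143)),((190,93),(0,-.0215,.071)),((341,112),(0,.0215,.071))]
q=fit(camtag('w3b'),v,4,(190,30),[.49,.29,1.2])
ca,sa=np.cos(q[2]),np.sin(q[2])
print('knob',q[0]+.081*ca,q[1]+.081*sa, 'knob direct',pix2plane(camtag('w3b'),190+224/4-.4,30+432/4-.4,.143))
r=[((180,77),(-.043,-.025,.008)),((400,108),(-.043,.025,.008)),((352,496),(.043,.025,.008)),((143,472),(.043,-.025,.008))]
fit(camtag('w2b'),r,5.4545,(190,30),[.494,.126,1.5])
r=[((p[0]),(p[1][0]*39/43,p[1][1]*23/25,.044)) for p in r]
fit(camtag('w2b'),r,5.4545,(190,30),[.494,.126,1.5])
# toolbox corner seen in w2 at bench level approx
E
```

```text
x y [0.4869 0.2993] yaw 62.78
[[-1.4, -1.3], [0.8, -0.5], [0.2, 2.0], [-1.3, 0.7], [0.5, 1.2], [-1.0, -0.7], [1.3, -0.1]]
knob 0.5239496178550611 0.3713740897954886 knob direct [0.52406005 0.3701749  0.143     ]
x y [0.4991 0.1304] yaw 73.15
[[-0.5, -0.4], [0.6, -0.5], [0.4, 0.8], [-0.5, 0.3]]
x y [0.4981 0.1318] yaw 73.21
[[-0.6, 0.0], [0.6, -0.1], [0.6, 0.4], [-0.5, -0.2]]
```

```bash
python3 - <<'E'
from h import *
go([.524,.3705,.18],153)
E
```

```text
from [0.5308 0.4073 0.3013] [-9.0050e+01  1.0000e-02  1.5995e+02] shift mm [ -6.2 121.2  37. ] turn rad 0.1212 (-6.9 deg)
```

```bash
python3 -m crank '[[[-0.6,-6,60,37,0.12],[-0.6,-6,121,37,0.12],[-0.6,-6,121,37,0.12],[-0.6,-6,155,37,0.12],[-0.6,-6,187,37,0.12],[-0.6,-6,187,37,0.12],[-0.6,-6,187,37,0.12]]]'; python3 - <<'E'
from h import *
snap('w4')
go([.524,.3705,.114],153)
E
```

```text
clock: 6.35
tool_pos: [0.525, 0.3726, 0.1163]
orientation: [-90.2, 0.1, 153.2]
force: [-0.6, 0.5, 0.6]
opening: 0.0698
wrist 6.35 [0.52499081 0.37260501 0.11625755] [-9.01641035e+01  8.32493570e-02  1.53173515e+02]
from [0.5249 0.3726 0.1163] [-9.0190e+01  8.0000e-02  1.5317e+02] shift mm [-0.1  2.3  2.3] turn rad 0.0029 (-0.2 deg)
```

View pics/w4.png

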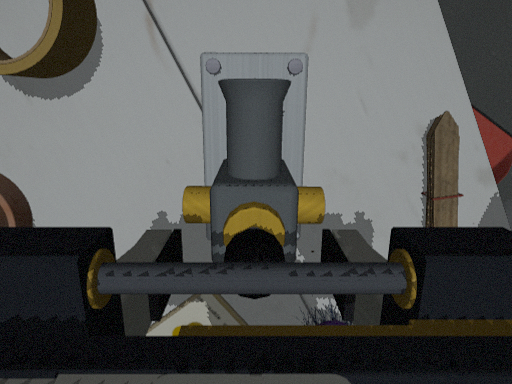

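```bash
python3 -m crank '[[[-0.6,0,1,2,0],[1,0,1,2,0],[1,0,1,2,0],[1,0,1,2,0],[1,0,1,2,0],[1,0,1,2,0],[1,0,1,2,0]]]'; python3 -m crank '[[[1,0,-5,0,0],[1,0,-10,0,0],[1,0,-14,0,0],[1,0,-18,0,0],[1,0,-20,0,0],[1,0,-22,0,0],[1,0,-22,0,0]]]'; python3 - <<'E'
from h import *
snap('w5')
E
```

```text
clock: 7.28
tool_pos: [0.5224, 0.3697, 0.1125]
orientation: [-90.0, -0.0, 153.1]
force: [-3.7, 0.8, 0.7]
opening: 0.0267
clock: 8.15
tool_pos: [0.5215, 0.3687, 0.1289]
orientation: [-89.7, -0.2, 153.0]
force: [9.3, 8.2, -37.0]
opening: 0.0264
wrist 8.15 [0.5215393  0.36872063 0.12890079] [-89.72753265  -0.17126191 153.02194477]
```

View pics/w5.png

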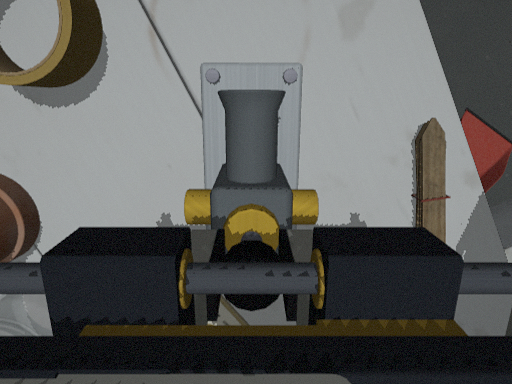

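```bash
python3 -m crank '[[[1,0,0,-1.5,0],[1,0,-1,-1.5,0],[1,0,-1,-1.5,0],[1,0,-1,-1.5,0]]]'
```

```text
clock: 8.7
tool_pos: [0.5215, 0.3687, 0.1291]
orientation: [-89.6, -0.2, 153.0]
force: [8.8, 4.9, -39.8]
opening: 0.0269
```

```bash
python3 -m crank '[[[1,0,3,1,0],[1,0,5,1,0],[1,0,5,1,0],[-0.6,0,5,1,0],[-0.6,0,5,1,0],[-0.6,0,5,1,0],[-0.6,0,5,1,0],[-0.6,0,-40,1,0],[-0.6,0,-80,1,0],[-0.6,0,-80,1,0]]]'; python3 - <<'E'
from h import *
snap('w6')
E
```

```text
clock: 9.95
tool_pos: [0.5247, 0.3714, 0.2201]
orientation: [-90.4, 0.2, 153.2]
force: [-1.0, 0.3, -0.7]
opening: 0.0698
wrist 9.95 [0.52468158 0.37135015 0.22010207] [-9.04014042e+01  1.51588628e-01  1.53159877e+02]
```

View pics/w6.png

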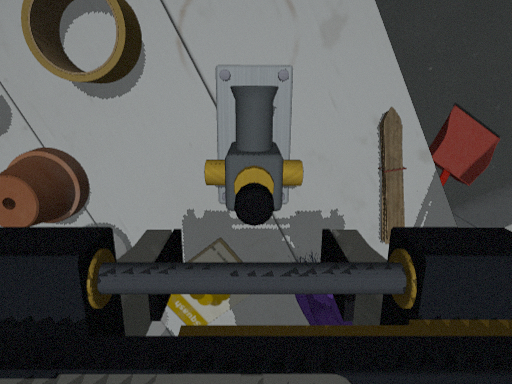

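```bash
python3 - <<'E'
from h import *
snap('w6b')
a=cv2.imread("pics/w6b.png"); cv2.imwrite("pics/w6c.png",cv2.resize(a[55:235,190:320],(520,720),interpolation=cv2.INTER_CUBIC)[:600])
E
```

```text
wrist 10.0 [0.52367507 0.37064582 0.21775787] [-9.02268614e+01  5.95909399e-02  1.53132399e+02]
```

View pics/w6c.png

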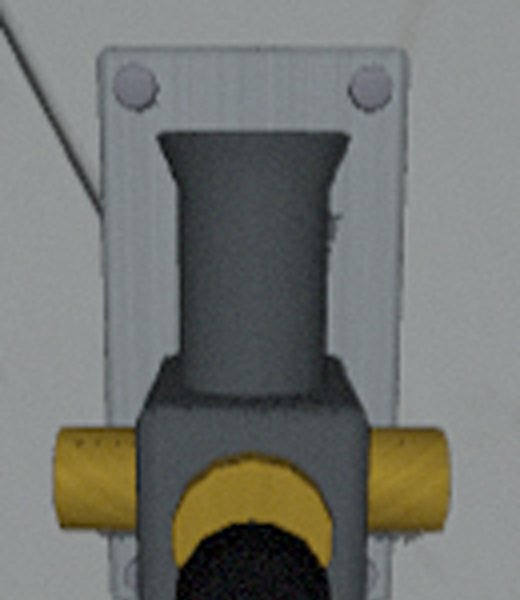

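```bash
python3 - <<'E'
from fit import *
c=camtag('w6b')
v=[((98,47),(-.022,-.04,.008)),((408,47),(-.022,.04,.008)),((158,136),(0,-.0215,.071)),((349,136),(0,.0215,.071)),((55,480),(.081,-.047,.051)),((450,480),(.081,.047,.051))]
q=fit(c,v,4,(190,55),[.49,.29,1.1])
ca,sa=np.cos(q[2]),np.sin(q[2])
for z in (.143,.161):
    k=np.array([q[0]+.081*ca,q[1]+.081*sa,z]); u=proj(c,k); w=proj(c,k+[ -.014*sa,.014*ca,0]); print(z,u,'r',np.hypot(u[0]-w[0],u[1]-w[1]))
im=cv2.imread('pics/w6b.png'); g=im.max(2); m=(g<60).astype(np.uint8); m[:170]=0;m[226:]=0
n,l,s,ce=cv2.connectedComponentsWithStats(m); print(s[1:][s[1:,4]>200],ce[1:][s[1:,4]>200])
E
```

```text
x y [0.4872 0.2994] yaw 63.04
[[-0.6, 0.3], [0.5, 0.3], [-1.1, -0.6], [1.3, -0.6], [1.4, 0.3], [-1.3, 0.4]]
0.143 (np.float64(253.3302446328908), np.float64(203.8979786944516)) r 19.47838315338064
0.161 (np.float64(253.47716892176453), np.float64(212.19521908629076)) r 20.96271067728598
[[  67  170   21   50  388]
 [ 443  170   69   42  950]
 [  31  182   42   44 1123]
 [ 233  185   44   41 1341]] [[ 79.61340206 190.41237113]
 [473.92105263 187.46526316]
 [ 52.59394479 204.40249332]
 [252.80164057 206.23564504]]
```

```bash
python3 - <<'E'
from fit import *
a=cv2.imread('pics/w6b.png')[170:260,200:310]; cv2.imwrite('pics/w6d.png',cv2.convertScaleAbs(cv2.resize(a,None,fx=6,fy=6,interpolation=cv2.INTER_CUBIC),alpha=2.5))
E
```

```text
(no output)
```

View pics/w6d.png

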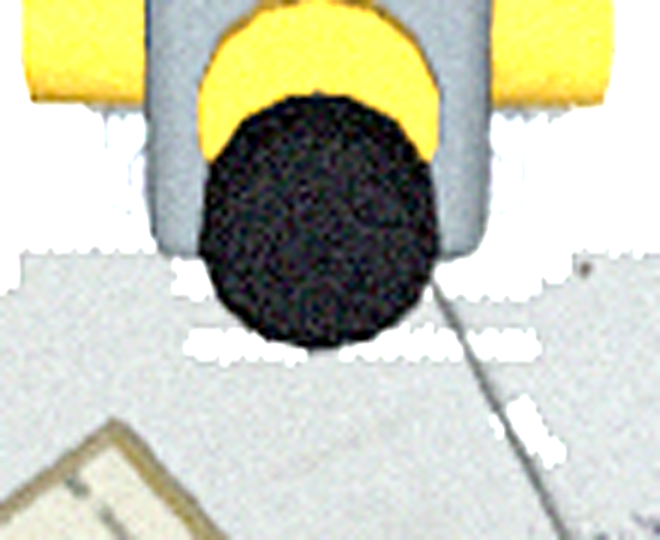

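```bash
python3 -m crank '[[[-0.6,55,0,-10,0],[-0.6,110,0,-20,0],[-0.6,150,0,-20,0],[-0.6,150,0,-20,0],[-0.6,150,0,-20,0],[-0.6,150,0,-20,0]]]'; python3 - <<'E'
from fit import *
snap('w7'); c=camtag('w7')
kx,ky=.4872+.081*np.cos(np.radians(63)),.2994+.081*np.sin(np.radians(63))
for z in (.107,.119,.137,.143,.161): print(z,np.round(proj(c,(kx,ky,z)),1))
u=proj(c,(kx,ky,.143)); x,y=int(u[0]),int(u[1]); print(x,y)
a=cv2.imread('pics/w7.png')[max(0,y-60):y+60,max(0,x-60):x+70]; cv2.imwrite('pics/w7c.png',cv2.convertScaleAbs(cv2.resize(a,None,fx=5,fy=5,interpolation=cv2.INTER_CUBIC),alpha=2))
E
```

```text
clock: 10.8
tool_pos: [0.3988, 0.455, 0.215]
orientation: [-89.9, 0.0, 153.1]
force: [-0.4, -0.6, 0.2]
opening: 0.0703
wrist 10.8 [0.39883434 0.45499796 0.21502553] [-8.99486390e+01  6.75400805e-03  1.53069970e+02]
0.107 [ 65.6 169.7]
0.119 [ 57.4 172.9]
0.137 [ 43.6 178.3]
0.143 [ 38.5 180.3]
0.161 [ 21.7 186.9]
38 180
```

View pics/w7c.png

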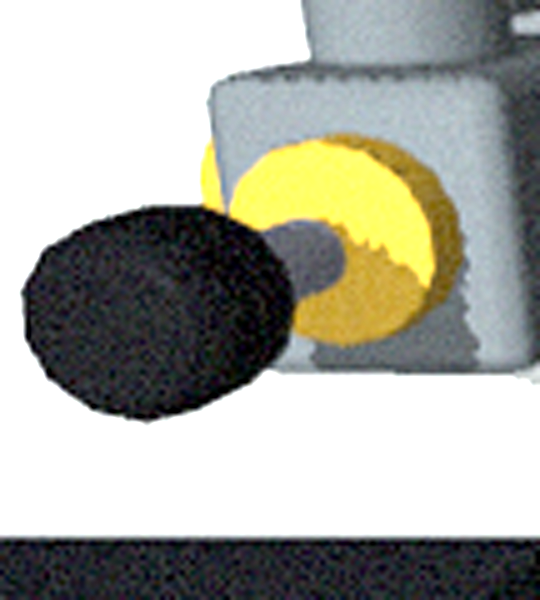

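```bash
python3 - <<'E'
from fit import *
c=cam('top')
P=lambda x,y,z: pix2plane(c,60+x*380/798,100+y*200/420,z).round(3)
for z in (.0,.12,.215):
  a=P(372,195,z);b=P(635,222,z);print(z,a,b,np.linalg.norm(a-b),'rear',P(385,70,z),P(656,98,z))
for t,pts in (('w1',[(163,105),(0,235),(0,207)]),('w2b',[(180,65),(0,77)])):
  c=camtag(t)
  for p in pts:
    print(t,p,[pix2plane(c,*p,z).round(3) for z in (0,.1,.14,.215)])
a=cv2.imread('pics/w1.png')[0:240,0:200]; cv2.imwrite('pics/w1t.png',cv2.convertScaleAbs(cv2.resize(a,None,fx=2.5,fy=2.5,interpolation=cv2.INTER_CUBIC),alpha=2))
a=cv2.imread('pics/w2b.png')[0:120,0:240]; cv2.imwrite('pics/w2t.png',cv2.convertScaleAbs(cv2.resize(a,None,fx=3,fy=3,interpolation=cv2.INTER_CUBIC),alpha=2))
E
```

```text
0.0 [0.572 0.102 0.   ] [ 0.533 -0.379  0.   ] 0.4825784910250352 rear [0.809 0.084 0.   ] [ 0.768 -0.422  0.   ]
0.12 [0.552 0.098 0.12 ] [ 0.516 -0.35   0.12 ] 0.4494441010848846 rear [0.773 0.082 0.12 ] [ 0.735 -0.391  0.12 ]
0.215 [0.536 0.096 0.215] [ 0.502 -0.328  0.215] 0.42536102313211543 rear [0.745 0.08  0.215] [ 0.709 -0.366  0.215]
w1 (163, 105) [array([ 0.53 , -0.351,  0.   ]), array([ 0.516, -0.371,  0.1  ]), array([ 0.51, -0.38,  0.14]), array([ 0.499, -0.395,  0.215])]
w1 (0, 235) [array([ 0.551, -0.056,  0.   ]), array([ 0.532, -0.144,  0.1  ]), array([ 0.524, -0.179,  0.14 ]), array([ 0.51 , -0.245,  0.215])]
w1 (0, 207) [array([ 0.577, -0.089,  0.   ]), array([ 0.552, -0.169,  0.1  ]), array([ 0.542, -0.201,  0.14 ]), array([ 0.523, -0.262,  0.215])]
w2b (180, 65) [array([0.567, 0.096, 0.   ]), array([0.549, 0.108, 0.1  ]), array([0.542, 0.113, 0.14 ]), array([0.529, 0.121, 0.215])]
w2b (0, 77) [array([0.791, 0.072, 0.   ]), array([0.723, 0.089, 0.1  ]), array([0.696, 0.096, 0.14 ]), array([0.645, 0.109, 0.215])]
```

View pics/w1t.png

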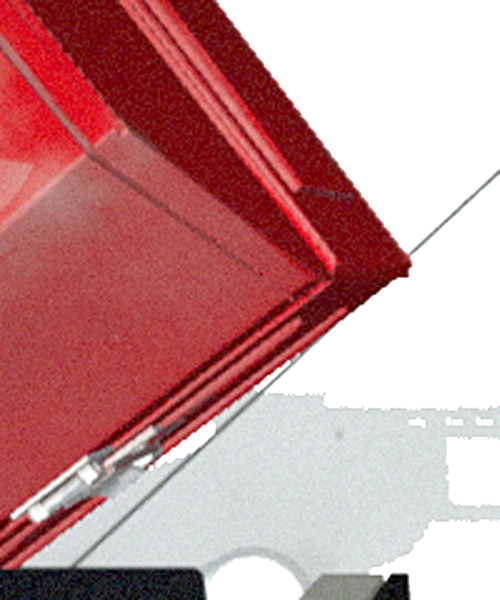

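View pics/w2t.png

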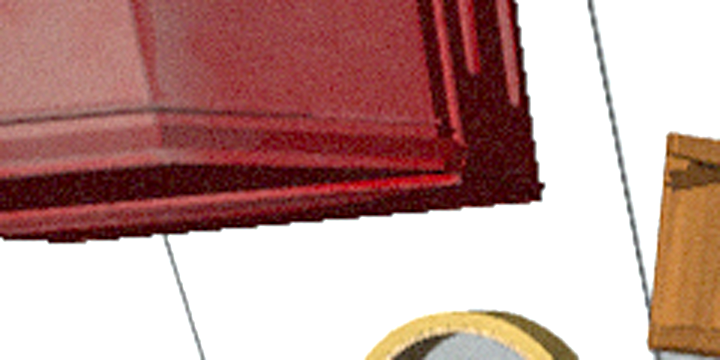

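```bash
python3 - <<'E'
from fit import *
c=camtag('w2b')
for p in [(116,140),(200,142),(157,101),(158,183)]: print(pix2plane(c,*p,.048).round(4))
t=(pix2plane(c,116,140,.048)+pix2plane(c,200,142,.048)+pix2plane(c,157,101,.048))/3
t=pix2plane(c,157,141,.048)
r=np.array([.4985,.131]);d=np.array([np.cos(np.radians(73.2)),np.sin(np.radians(73.2))]);n=np.array([-d[1],d[0]])
print('tape in rest frame',(t[:2]-r)@d,(t[:2]-r)@n)
b=np.array([.567,.096]);print('box corner in rest frame',(b-r)@d,(b-r)@n)
v=np.array([.487,.2995]);print('mouth in rest frame',(v-r)@d,(v-r)@n)
go([.423,-.392,.25],230.3)
E
```

```text
[0.6508 0.1697 0.048 ]
[0.5546 0.1887 0.048 ]
[0.5929 0.135  0.048 ]
[0.6151 0.2285 0.048 ]
tape in rest frame 0.07642089414960922 -0.08706805717698714
box corner in rest frame -0.013707504322926063 -0.07569249847400306
mouth in rest frame 0.1579844696692919 0.05971103200676225
from [0.3989 0.455  0.2152] [-89.96   0.   153.06] shift mm [-405.3  -34.3  744.1] turn rad -1.3482 (77.2 deg)
```

```bash
python3 - <<'E'
from fit import *
go([.47,.03,.25],200)
go([.4262,-.393,.25],230.3)
E
```

```text
from [0.3989 0.455  0.2152] [-89.96   0.   153.06] shift mm [-256.   -34.6  346.7] turn rad -0.8193 (46.9 deg)
from [0.3989 0.455  0.2152] [-89.96   0.   153.06] shift mm [-408.6  -34.3  743.6] turn rad -1.3482 (77.2 deg)
```

```bash
python3 -m crank '[[[0.41,-20,-35,27,-0.1],[0.41,-256,-35,347,-0.82],[0.41,-256,-35,347,-0.82],[0.41,-256,-35,347,-0.82],[0.41,-256,-35,347,-0.82],[0.41,-256,-35,347,-0.82],[0.41,-256,-35,347,-0.82],[0.41,-256,-35,347,-0.82]]]'; python3 - <<'E'
from fit import *
go([.4262,-.393,.25],230.3)
E
```

```text
clock: 11.85
tool_pos: [0.4697, 0.0269, 0.2507]
orientation: [-90.0, 0.0, -160.1]
force: [0.1, 0.3, 0.4]
opening: 0.0257
from [0.4697 0.0269 0.2507] [-8.9990e+01  1.0000e-02 -1.6011e+02] shift mm [183.8   0.7 380.1] turn rad -0.5308 (30.4 deg)
```

```bash
python3 -m crank '[[[0.41,184,0,380,-0.53],[0.41,184,0,380,-0.53],[0.41,184,0,380,-0.53],[0.41,184,0,380,-0.53],[0.41,184,0,380,-0.53],[0.41,184,0,380,-0.53],[0.41,184,0,380,-0.53],[0.41,184,0,380,-0.53],[0.41,184,60,380,-0.53],[0.41,184,120,380,-0.53],[0.41,184,120,380,-0.53],[0.41,184,120,380,-0.53]]]'; python3 - <<'E'
from fit import *
snap('w8')
go([.4262,-.393,.025],230.3)
E
```

```text
clock: 13.35
tool_pos: [0.4288, -0.3906, 0.1328]
orientation: [-89.9, -0.0, -129.5]
force: [0.0, 0.5, 0.5]
opening: 0.0262
wrist 13.35 [ 0.42875099 -0.39057502  0.13278636] [-8.98691733e+01 -2.06993750e-02 -1.29484061e+02]
from [ 0.4293 -0.3907  0.1335] [-8.9770e+01  1.0000e-02 -1.2948e+02] shift mm [  3.7 108.5  -1.3] turn rad 0.0038 (-0.2 deg)
```

View pics/w8.png

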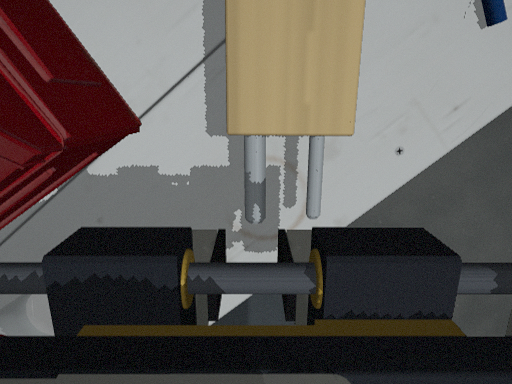

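```bash
python3 - <<'E'
from fit import *
im=cv2.imread('pics/w8.png')[130:230,225:345]; cv2.imwrite('pics/w8c.png',cv2.convertScaleAbs(cv2.resize(im,(720,600),interpolation=cv2.INTER_CUBIC),alpha=1.5))
E
```

```text
(no output)
```

View pics/w8c.png

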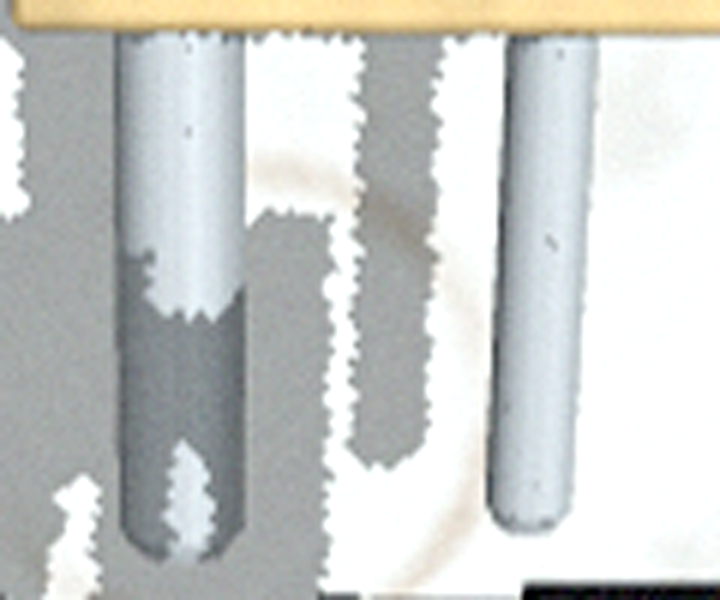

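```bash
python3 - <<'E'
from fit import *
c=camtag('w8')
P=lambda x,y,z: pix2plane(c,225+x/6-.42,130+y/6-.42,z)
p=P(181,60,.044);e=P(184,500,.044);d=e-p;print(p,e,np.degrees(np.arctan2(d[1],d[0])), 'end',P(184,560,.042))
print('w',np.linalg.norm(P(118,300,.044)-P(245,300,.044)))
q=P(551,60,.042);f=P(532,480,.042);d=f-q;print('thin',q,f,np.degrees(np.arctan2(d[1],d[0])))
a=np.load('pics/w8.npy');Rm=rot(a[3:]);print('tool frame lateral mm: ',[(Rm.T@(x-a[:3])*1000).round(1) for x in (p,e,q,f)])
E
```

```text
[ 0.46095875 -0.42104928  0.044     ] [ 0.41738219 -0.38575619  0.044     ] 140.99564281930785 end [ 0.41045097 -0.38010029  0.042     ]
w 0.015816429279163255
thin [ 0.43209953 -0.45560329  0.042     ] [ 0.39039025 -0.42158677  0.042     ] 140.80060739768322
tool frame lateral mm:  [array([ 3. , 88.9, 44. ]), array([  3.5,  88.8, -12. ]), array([48. , 90.9, 43.7]), array([ 48.3,  90.8, -10.1])]
```

```bash
python3 -m crank '[[[0.41,3.3,0,-2,0],[0.41,3.3,50,-2,0],[0.41,3.3,90,-2,0],[0.41,3.3,105,-2,0],[0.41,3.3,105,-2,0],[0.41,3.3,105,-2,0]]]'; python3 - <<'E'
from fit import *
go([.4250,-.3915,.025],230.6); print(ctrl.get_obs()['force'])
snap('w9')
E
```

```text
clock: 14.15
tool_pos: [0.4252, -0.3917, 0.0274]
orientation: [-89.8, 0.0, -129.5]
force: [-0.2, -0.8, 0.8]
opening: 0.026
from [ 0.4252 -0.3917  0.0274] [-8.984e+01  2.000e-02 -1.295e+02] shift mm [-0.   2.4 -0.3] turn rad -0.0017 (0.1 deg)
[-0.20315075 -0.79954347  0.79562388]
wrist 14.15 [ 0.42521675 -0.39170975  0.02739658] [-8.98393917e+01  2.43823218e-02 -1.29498534e+02]
```

View pics/w9.png

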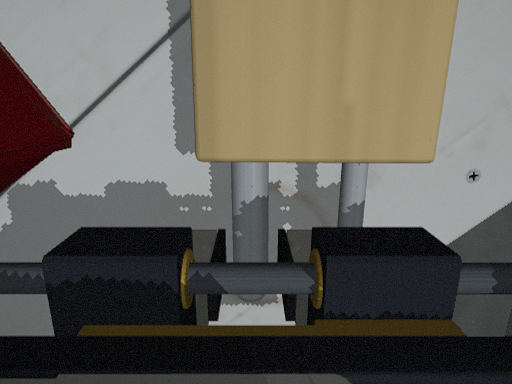

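```bash
python3 -m crank '[[[1,0,0,0,0],[1,0,0,0,0],[1,0,0,0,0],[1,0,0,0,0],[1,0,-2,0,0],[1,0,-3,-20,0],[1,0,-3,-50,0],[1,0,-3,-80,0],[1,0,-3,-110,0],[1,0,-3,-125,0],[1,0,-3,-125,0],[1,0,-3,-125,0]]]'; python3 - <<'E'
from fit import *
snap('w10')
E
```

```text
clock: 15.7
tool_pos: [0.3287, -0.312, 0.0288]
orientation: [-89.9, 0.0, -129.5]
force: [0.4, 0.2, -1.1]
opening: 0.015
wrist 15.7 [ 0.32865763 -0.31199568  0.02880898] [-8.99417161e+01  7.19273578e-03 -1.29495636e+02]
```

View pics/w10.png

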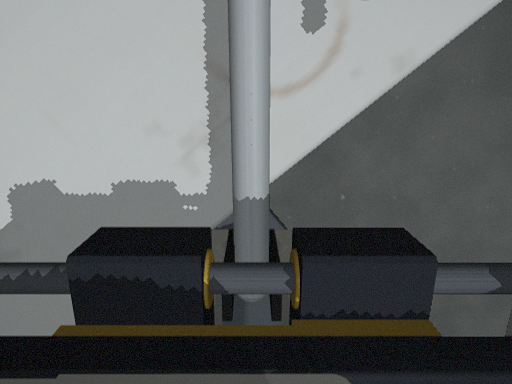

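```bash
python3 -m crank '[[[1,0,-60,0,0],[1,0,-120,0,0],[1,0,-180,0,0],[1,0,-190,0,0]]]'; python3 - <<'E'
from fit import *
go([.5216,.2076,.22],163.2)
E
```

```text
clock: 16.25
tool_pos: [0.3301, -0.3129, 0.2231]
orientation: [-89.5, 0.1, -129.5]
force: [-0.2, -0.5, -1.3]
opening: 0.015
from [ 0.3301 -0.3129  0.2231] [-8.9540e+01  1.1000e-01 -1.2951e+02] shift mm [-523.4    2.6 -183.4] turn rad 1.1745 (-67.3 deg)
```

```bash
python3 -m crank '[[[1,-523,0,-183,1.175],[1,-523,0,-183,1.175],[1,-523,0,-183,1.175],[1,-523,0,-183,1.175],[1,-523,0,-183,1.175],[1,-523,0,-183,1.175],[1,-523,0,-183,1.175],[1,-523,0,-183,1.175],[1,-523,0,-183,1.175],[1,-523,0,-183,1.175],[1,-523,0,-183,1.175],[1,-523,0,-183,1.175]]]'; python3 - <<'E'
from fit import *
snap('w11')
go([.5216,.2076,.08],163.2)
E
```

```text
clock: 17.75
tool_pos: [0.5189, 0.2084, 0.2171]
orientation: [-89.9, -0.1, 163.2]
force: [0.8, -1.2, -1.0]
opening: 0.0151
wrist 17.75 [0.51893105 0.20840248 0.21706759] [-8.98785849e+01 -9.22703028e-02  1.63175828e+02]
from [0.5189 0.2079 0.2176] [-8.9920e+01 -6.0000e-02  1.6313e+02] shift mm [ -2.8 137.6  -0.7] turn rad -0.0011 (0.1 deg)
```

View pics/w11.png

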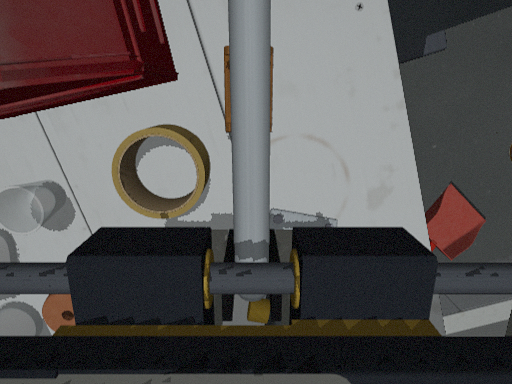

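```bash
python3 - <<'E'
from fit import *
im=cv2.imread('pics/w11.png')[35:145,200:300]; cv2.imwrite('pics/w11c.png',cv2.convertScaleAbs(cv2.resize(im,(545,600),interpolation=cv2.INTER_CUBIC),alpha=1.7))
E
```

```text
(no output)
```

View pics/w11c.png

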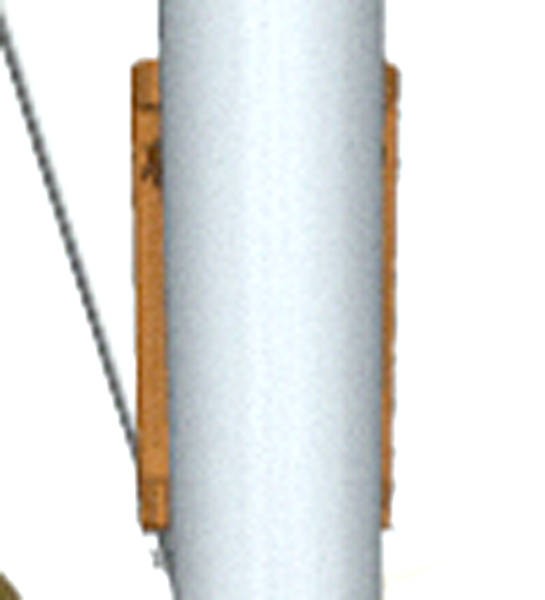

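```bash
python3 - <<'E'
from fit import *
c=camtag('w11'); off=(200,35);s=5.4545
r=[((133,62),(-.039,-.023,.044)),((400,65),(-.039,.023,.044)),((390,528),(.039,.023,.044)),((141,528),(.039,-.023,.044))]
q=fit(c,r,s,off,[.4985,.131,1.28])
a=np.load('pics/w11.npy');Rm=rot(a[3:])
ca,sa=np.cos(q[2]),np.sin(q[2])
for n,w in (('restc',(q[0],q[1],.034)),('x80',(q[0]+.08*ca,q[1]+.08*sa,.034))): print(n,np.array(w).round(4),(Rm.T@(np.array(w)-a[:3])*1000).round(1))
for p in ((271.5,0),(276.5,599)):
    w=pix2plane(c,p[0]/s+off[0]-.4,p[1]/s+off[1]-.4,a[2]+.019); print('tube',(Rm.T@(w-a[:3])*1000).round(1))
E
```

```text
x y [0.499  0.1312] yaw 72.8
[[-1.0, -0.7], [1.0, -1.0], [1.0, 1.3], [-1.1, 1.1]]
restc [0.499  0.1312 0.034 ] [ -3.6 183.2  79.3]
x80 [0.5227 0.2076 0.034 ] [ -4.1 183.1  -0.7]
tube [ -1.7 -18.8  96.3]
tube [ -1.5 -18.9  55. ]
```

```bash
python3 -m crank '[[[1,0,60,0,0],[1,0,120,0,0],[1,0,170,0,0],[1,0,185,0,0],[1,0,185,0,0],[1,0,185,0,0]]]'; python3 - <<'E'
from fit import *
go([.5222,.2081,.0174],163)
snap('w12')
E
```

```text
clock: 18.55
tool_pos: [0.5206, 0.2092, 0.0358]
orientation: [-90.2, 0.1, 163.2]
force: [0.2, -0.1, -0.3]
opening: 0.0153
from [0.5206 0.2092 0.0358] [-9.0160e+01  1.2000e-01  1.6316e+02] shift mm [-1.8 18.4  0.6] turn rad 0.0028 (-0.2 deg)
wrist 18.55 [0.52062353 0.20917916 0.03576107] [-9.01584521e+01  1.24619391e-01  1.63159064e+02]
```

View pics/w12.png

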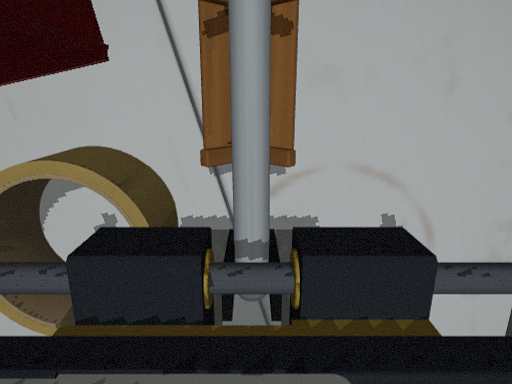

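```bash
python3 -m crank '[[[1,-1,8,0,0],[1,-1,14,0,0],[1,-1,17,0,0],[1,-1,18,0,0],[1,-1,18,0,0],[1,-1,18,0,0]]]'; python3 - <<'E'
from fit import *
o=ctrl.get_obs();print(o['tool_pos'],o['force'])
E
```

```text
clock: 19.35
tool_pos: [0.5206, 0.2083, 0.016]
orientation: [-90.0, 0.0, 163.2]
force: [2.1, -2.1, 3.7]
opening: 0.015
[0.52063831 0.2083169  0.01595737] [ 2.13704293 -2.12255155  3.65366776]
```

```bash
python3 -m crank '[[[0.42,-1,0,0,0],[0.42,-1,0,0,0],[0.42,-1,0,0,0],[0.42,-1,0,0,0]]]'; python3 - <<'E'
from fit import *
o=ctrl.get_obs();print(o['tool_pos'],o['force'])
snap('w13')
E
```

```text
clock: 19.85
tool_pos: [0.5209, 0.2078, 0.0154]
orientation: [-90.0, -0.0, 163.2]
force: [-1.0, -0.3, 0.5]
opening: 0.0253
[0.52085833 0.20777313 0.01536396] [-0.98012139 -0.33534559  0.51072745]
wrist 19.85 [0.52085833 0.20777313 0.01536396] [-8.99796046e+01 -2.16641606e-02  1.63150541e+02]
```

View pics/w13.png

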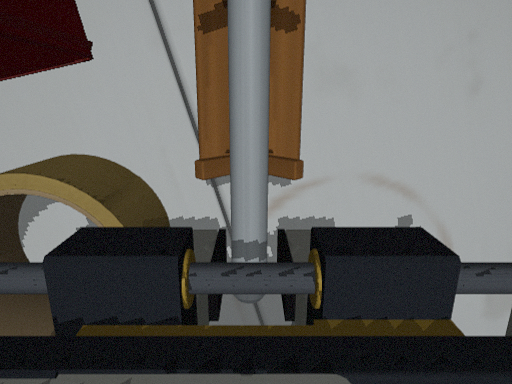

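```bash
python3 - <<'E'
from fit import *
a=np.load('pics/w13.npy');Rm=rot(a[3:]);c=camtag('w13')
T=lambda u,v,z:(Rm.T@(pix2plane(c,u,v,z)-a[:3])*1000).round(1)
print('box corner',T(92,50,0),T(92,50,.02),'box edge pt',T(0,80,0))
print('board outer top',T(196,161,.044),T(302,161,.044),'foot edge',T(200,178,.008),T(298,178,.008))
im=cv2.imread('pics/w13.png')[130:250,180:320]; cv2.imwrite('pics/w13c.png',cv2.convertScaleAbs(cv2.resize(im,(700,600),interpolation=cv2.INTER_CUBIC),alpha=1.7))
E
```

```text
box corner [-76.5  15.4  95.2] [-67.9  -4.6  92.7] box edge pt [-122.9   15.3   81.7]
board outer top [-22.4 -28.6  49.9] [ 18.5 -28.6  49.9] foot edge [-26.7   7.4  34.7] [22.3  7.4 34.6]
```

View pics/w13c.png

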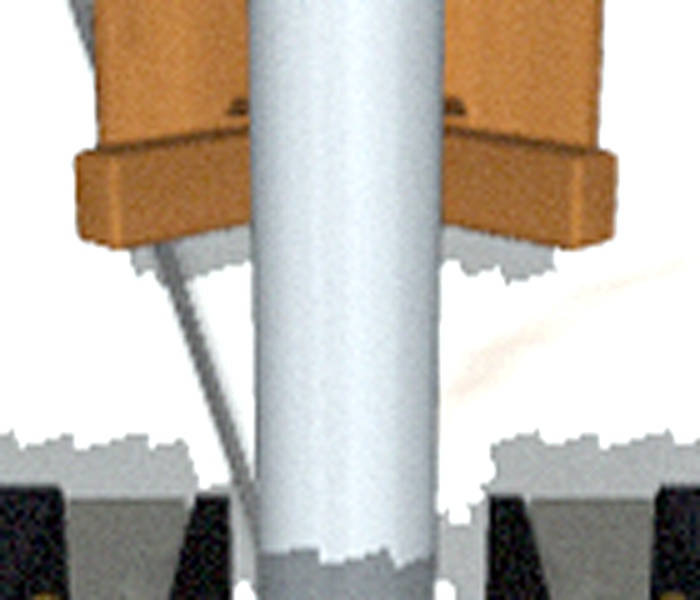

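```bash
python3 -m crank '[[[0.42,-0.5,0,15,0],[0.42,-0.5,0,30,0],[0.42,-0.5,0,30,0],[0.42,-0.5,0,30,0],[1,-0.5,0,30,0],[1,-0.5,0,30,0],[1,-0.5,0,30,0],[1,-0.5,0,30,0]]]'; python3 - <<'E'
from fit import *
snap('w14')
E
```

```text
clock: 20.9
tool_pos: [0.5135, 0.1794, 0.016]
orientation: [-90.1, 0.1, 163.1]
force: [0.1, 5.0, -0.4]
opening: 0.015
wrist 20.9 [0.51351984 0.17942919 0.0160301 ] [-9.01278873e+01  6.84243572e-02  1.63148358e+02]
```

View pics/w14.png

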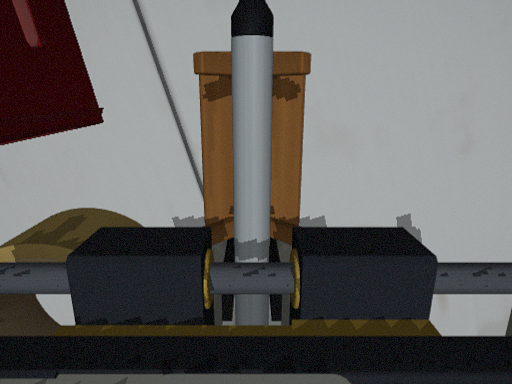

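```bash
python3 -m crank '[[[1,0,-15,-1,0],[1,0,-50,-1,0],[1,0,-95,-1,0],[1,0,-95,-1,0],[1,0,-95,-1,0]]]'; python3 - <<'E'
from fit import *
im,c=snap('w15')
a=np.load('pics/w15.npy');Rm=rot(a[3:])
T=lambda u,v,z:(Rm.T@(pix2plane(c,u,v,z)-a[:3])*1000).round(1)
b=np.load('pics/w14.npy');Rb=rot(b[3:]);cb=camtag('w14')
print('w14 nozzle boundary',(Rb.T@(pix2plane(cb,252,36,.036)-b[:3])*1000).round(1))
go([.4581,.2447,.053],153)
im=cv2.cvtColor(im,cv2.COLOR_RGB2BGR); cv2.imwrite('pics/w15c.png',cv2.convertScaleAbs(cv2.resize(im[0:250,190:310],(288,600),interpolation=cv2.INTER_CUBIC),alpha=1.7))
E
```

```text
clock: 21.58
tool_pos: [0.5124, 0.179, 0.1103]
orientation: [-90.0, -0.0, 163.1]
force: [0.6, 0.2, -0.9]
opening: 0.0149
wrist 21.575 [0.51242626 0.17902902 0.11033403] [-8.99861717e+01 -3.73975788e-02  1.63108083e+02]
w14 nozzle boundary [ -0.7 -20.2  95.6]
from [0.5122 0.1789 0.1098] [-8.9930e+01 -7.0000e-02  1.6311e+02] shift mm [ 70.8  56.8 -47.3] turn rad 0.1764 (-10.1 deg)
```

View pics/w15.png

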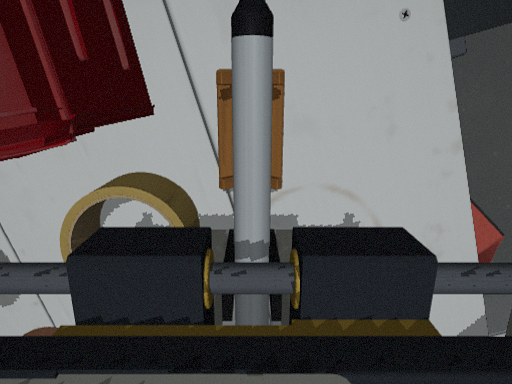

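```bash
python3 -m crank '[[[1,40,0,-25,0.1],[1,70.5,10,-50,0.176],[1,70.5,35,-50,0.176],[1,70.5,57,-50,0.176],[1,70.5,57,-50,0.176],[1,70.5,57,-50,0.176],[1,70.5,57,-50,0.176]]]'; python3 - <<'E'
from fit import *
go([.4592,.2470,.053],153)
im,c=snap('w16')
for n in ('side','top'):
    s=ctrl.snapshot(n); cv2.imwrite(f'pics/{n}16.png',s[:,:,::-1])
a=cv2.imread("pics/top16.png"); a=cv2.resize(a[170:250,130:240],(770,560),interpolation=cv2.INTER_CUBIC); cv2.imwrite("pics/t16.png",a)
a=cv2.imread("pics/side16.png"); a=cv2.resize(a[190:260,160:270],(770,490),interpolation=cv2.INTER_CUBIC); cv2.imwrite("pics/s16.png",a)
E
```

```text
clock: 22.5
tool_pos: [0.4607, 0.2484, 0.0543]
orientation: [-90.1, 0.0, 153.1]
force: [0.1, -0.1, -0.7]
opening: 0.0147
from [0.4607 0.2484 0.0543] [-9.0060e+01  2.0000e-02  1.5306e+02] shift mm [0.7 1.3 1.9] turn rad 0.001 (-0.1 deg)
wrist 22.5 [0.46065939 0.24842274 0.05425495] [-9.00581452e+01  2.09101828e-02  1.53059273e+02]
```

View pics/w16.png

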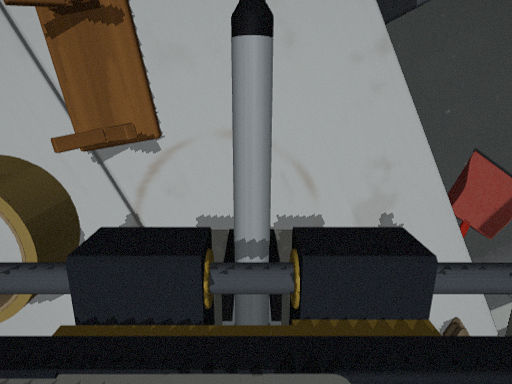

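View pics/t16.png

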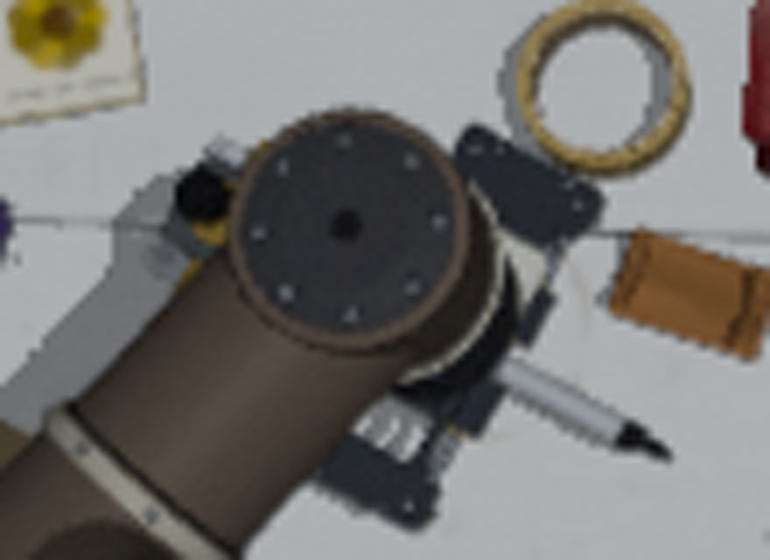

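View pics/s16.png

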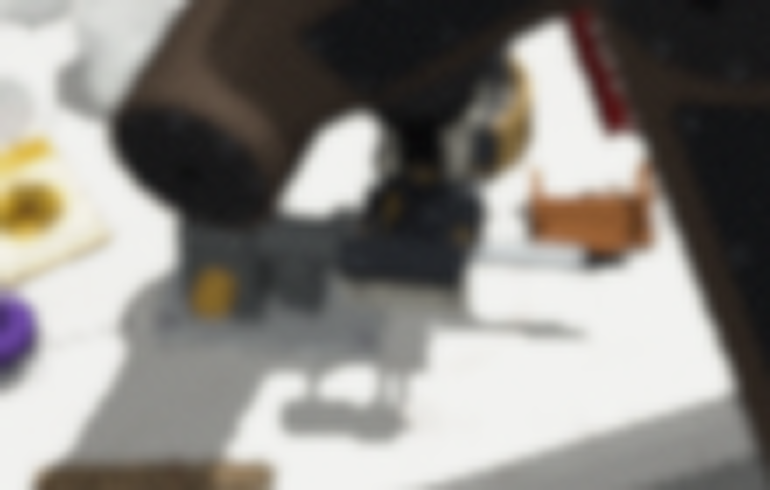

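```bash
python3 -m crank '[[[1,0.5,1,-6,0],[1,0.5,1,-12,0],[1,0.5,1,-17,0],[1,0.5,1,-21,0],[1,0.5,1,-25,0],[1,0.5,1,-25,0],[1,0.5,1,-25,0]]]'; python3 - <<'E'
from fit import *
o=ctrl.get_obs();print(o['force'],o['moment'])
go([.4592,.2470,.053],153)
E
```

```text
clock: 23.52
tool_pos: [0.471, 0.2706, 0.0525]
orientation: [-90.0, -0.0, 153.1]
force: [0.3, -0.4, -0.2]
opening: 0.015
[ 0.30114881 -0.36021491 -0.17647407] [ 0.00249343  0.09218671 -0.02656765]
from [0.471  0.2706 0.0525] [-8.9990e+01 -1.0000e-02  1.5307e+02] shift mm [-0.2 -0.5 26.4] turn rad 0.0012 (-0.1 deg)
```

```bash
python3 -m crank '[[[1,0,0,-4,0],[1,0,0,-8,0],[1,0,0,-12,0],[1,0,0,-12,0],[1,0,0,-12,0]]]'; python3 - <<'E'
from fit import *
go([.4592,.2470,.053],153)
E
python3 -m crank '[[[1,0,0,-4,0],[1,0,0,-7,0],[1,0,0,-9,0],[1,0,0,-9,0],[1,0,0,-9,0]]]'; python3 - <<'E'
from fit import *
go([.4592,.2470,.053],153)
snap('w17')
E
```

```text
clock: 24.15
tool_pos: [0.4764, 0.2814, 0.0525]
orientation: [-90.0, -0.0, 153.1]
force: [0.4, -0.2, -0.7]
opening: 0.0151
from [0.4764 0.2814 0.0525] [-8.9990e+01 -1.0000e-02  1.5307e+02] shift mm [-0.2 -0.5 38.4] turn rad 0.0012 (-0.1 deg)
clock: 24.78
tool_pos: [0.4808, 0.2898, 0.0526]
orientation: [-90.0, 0.0, 153.1]
force: [1.3, -1.4, -0.1]
opening: 0.0152
from [0.4808 0.2898 0.0526] [-9.0040e+01  1.0000e-02  1.5308e+02] shift mm [-0.2 -0.4 48. ] turn rad 0.0014 (-0.1 deg)
wrist 24.775 [0.48077801 0.2898361  0.05259385] [-9.00378859e+01  6.75920012e-03  1.53077660e+02]
```

View pics/w17.png

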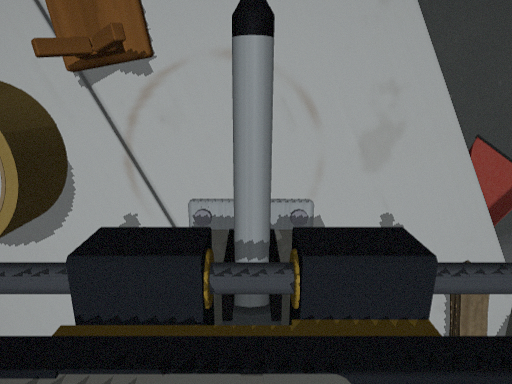

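```bash
python3 - <<'E'
from fit import *
a=np.load('pics/w17.npy');Rm=rot(a[3:]);c=camtag('w17')
T=lambda u,v,z:(Rm.T@(pix2plane(c,u,v,z)-a[:3])*1000).round(1)
print('plate edge',T(190,200,.008),T(313,200,.008)); print('lip top at row305',T(252,305,.085), T(252,305,.0925)); print('nozzle bdry',T(252,36,.079),T(252,36,.071))
im=cv2.imread('pics/w17.png')[190:340,180:330]; cv2.imwrite('pics/w17c.png',cv2.convertScaleAbs(cv2.resize(im,(600,600),interpolation=cv2.INTER_CUBIC),alpha=2.2))
E
```

```text
plate edge [-39.4  44.6  11.6] [37.3 44.6 11.5]
lip top at row305 [ -1.  -32.4 -11.4] [ -1.  -39.9  -6.4]
nozzle bdry [ -0.9 -26.5  94.4] [ -0.9 -18.5  95.7]
```

View pics/w17c.png

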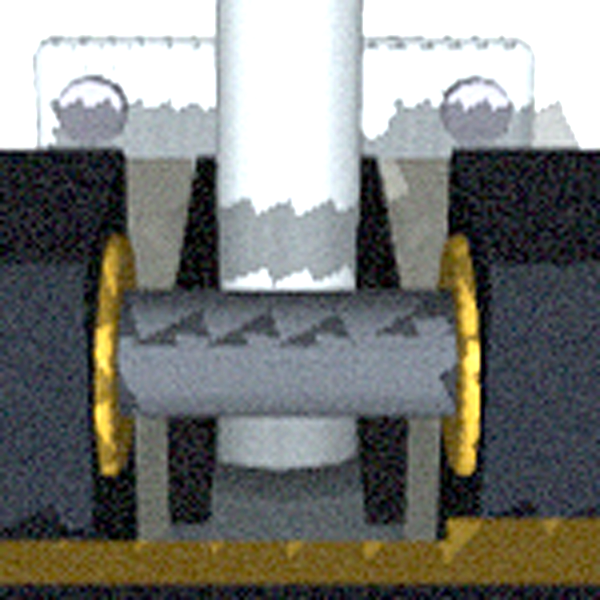

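```bash
python3 -m crank '[[[0.6,0,0,0,0],[0.42,0,0,0,0],[0.42,0,0,0,0],[0.42,0,0,0,0]]]'; python3 - <<'E'
from fit import *
snap('w18')
E
```

```text
clock: 25.32
tool_pos: [0.4807, 0.2896, 0.0527]
orientation: [-90.0, 0.0, 153.1]
force: [-0.0, 0.0, 0.2]
opening: 0.0252
wrist 25.325 [0.48069128 0.28963967 0.0526801 ] [-9.00204941e+01  5.44225352e-03  1.53077295e+02]
```

View pics/w18.png

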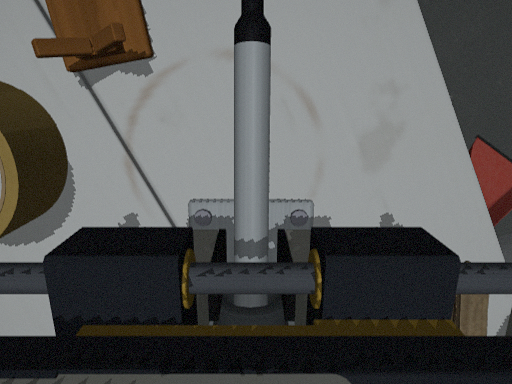

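```bash
python3 - <<'E'
from fit import *
for t in ('w17','w18'):
    im=cv2.imread(f'pics/{t}.png').astype(int).max(2)
    im=cv2.cvtColor(cv2.imread(f'pics/{t}.png'),cv2.COLOR_BGR2GRAY).astype(float)
    for r in (70,110,150,180):
        row=im[r-4:r+5].mean(0); g=np.gradient(row); L=222+np.argmax(np.abs(g[222:243])); Rr=260+np.argmax(np.abs(g[260:282]))
        print(t,r,L,Rr,Rr-L, 'depth',340*16/(Rr-L))
    row=im[:,248:257].mean(1); print(t,row[20:60:2].round())
E
```

```text
w17 70 232 273 41 depth 132.6829268292683
w17 110 232 272 40 depth 136.0
w17 150 232 271 39 depth 139.48717948717947
w17 180 233 271 38 depth 143.1578947368421
w17 [ 20.  21.  23.  23.  18.  24.  23.  53. 140. 135. 135. 135. 135. 135.
 135. 135. 135. 134. 135. 135.]
w18 70 233 270 37 depth 147.02702702702703
w18 110 233 270 37 depth 147.02702702702703
w18 150 233 269 36 depth 151.11111111111111
w18 180 233 269 36 depth 151.11111111111111
w18 [ 11.  16.  22.  21.  21.  25.  21.  22.  22.  26.  22. 140. 137. 136.
 137. 137. 136. 137. 137. 137.]
```

```bash
python3 - <<'E'
from fit import *
a=np.load('pics/w18.npy');Rm=rot(a[3:]);c=camtag('w18')
for pv in (20,30,40):
  for th in (0,3,5,7,9):
    t=np.radians(th); D=95.7+pv; p=np.array([-1,-18.5+D*np.sin(t),-pv+D*np.cos(t)])/1000
    print(pv,th,np.round(proj(c,a[:3]+Rm@p),1))
E
```

```text
20 0 [251.7  36. ]
20 3 [251.6  39.1]
20 5 [251.6  41.4]
20 7 [251.6  44. ]
20 9 [251.6  46.8]
30 0 [251.7  36. ]
30 3 [251.6  39.3]
30 5 [251.6  41.9]
30 7 [251.6  44.6]
30 9 [251.6  47.6]
40 0 [251.7  36. ]
40 3 [251.6  39.6]
40 5 [251.6  42.3]
40 7 [251.6  45.2]
40 9 [251.6  48.4]
```

```bash
python3 -m crank '[[[0.42,0,2,14,0],[0.42,0,4,28,0],[0.42,0,6,40,0],[0.42,0,6,40,0],[0.42,0,6,40,0],[1,0,6,40,0],[1,0,6,40,0],[1,0,6,40,0],[1,0,6,40,0],[1,0,3,40,0],[1,0,0,40,0],[1,0,0,40,0]]]'; python3 - <<'E'
from fit import *
go([.4592,.2470,.053],153)
snap('w19')
E
```

```text
clock: 26.88
tool_pos: [0.4621, 0.2534, 0.0525]
orientation: [-90.0, -0.0, 153.1]
force: [0.7, 0.8, -3.4]
opening: 0.0149
from [0.4621 0.2534 0.0525] [-8.9950e+01 -2.0000e-02  1.5306e+02] shift mm [-0.3 -0.5  7. ] turn rad 0.001 (-0.1 deg)
wrist 26.875 [0.46214335 0.25339261 0.0525128 ] [-8.99549880e+01 -1.82417559e-02  1.53057268e+02]
```

View pics/w19.png

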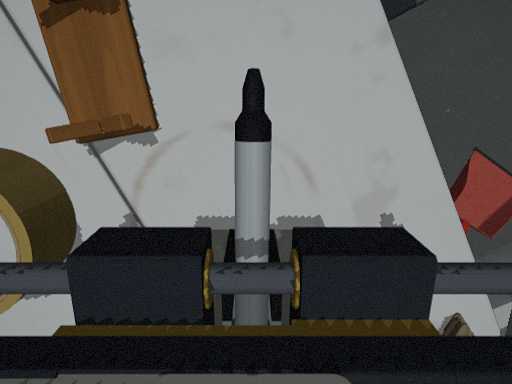

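```bash
python3 - <<'E'
from fit import *
a=np.load('pics/w19.npy');Rm=rot(a[3:]);c=camtag('w19')
for z in (53,55,57):
  for h in (0,3,6,10):
    print(z,h,np.round(proj(c,a[:3]+Rm@(np.array([-1,-18.5+h,z])/1000)),1))
im=cv2.cvtColor(cv2.imread(f'pics/w19.png'),cv2.COLOR_BGR2GRAY).astype(float)
for r in (150,180,205):
    row=im[r-4:r+5].mean(0); g=np.gradient(row); L=222+np.argmax(np.abs(g[222:243])); Rr=260+np.argmax(np.abs(g[260:282])); print(r,Rr-L,340*16/(Rr-L))
E
```

```text
53 0 [251.8 148.6]
53 3 [251.7 147.6]
53 6 [251.7 146.5]
53 10 [251.7 145.3]
55 0 [251.7 143.7]
55 3 [251.7 142.8]
55 6 [251.7 141.9]
55 10 [251.7 140.7]
57 0 [251.7 138.9]
57 3 [251.7 138. ]
57 6 [251.7 137.2]
57 10 [251.7 136.1]
150 37 147.02702702702703
180 36 151.11111111111111
205 36 151.11111111111111
```

```bash
python3 - <<'E'
from fit import *
def sub(row,a,b):
    g=np.abs(np.gradient(row))[a:b]; g=np.where(g>g.max()*.3,g,0); return a+(g*np.arange(len(g))).sum()/g.sum()
for t,rs in (('w15',range(60,225,20)),('w17',range(60,195,20)),('w18',range(60,195,20)),('w19',range(150,225,15))):
    im=cv2.cvtColor(cv2.imread(f'pics/{t}.png'),cv2.COLOR_BGR2GRAY).astype(float); a=np.load(f'pics/{t}.npy'); out=[]
    for r in rs:
        row=im[r-4:r+5].mean(0); w=sub(row,262,280)-sub(row,225,243)
        D=340.13*16/w  # camera depth along optical axis approx
        # camera coords -> tool
        m=ctrl.camera_model('wrist')['hand_eye']; p=m@np.array([0,(r-192)/340.13*D/1000,D/1000,1]); out.append((round(p[2]*1000),round(p[1]*1000,1)))
    print(t,out)
E
```

```text
w15 [(87, np.float64(-18.4)), (80, np.float64(-8.4)), (72, np.float64(-5.8)), (62, np.float64(13.3)), (53, np.float64(8.6)), (43, np.float64(9.2)), (36, np.float64(-2.6)), (34, np.float64(-28.8)), (15, np.float64(0.2))]
w17 [(87, np.float64(-19.6)), (80, np.float64(-19.8)), (72, np.float64(-18.9)), (65, np.float64(-18.6)), (57, np.float64(-18.6)), (49, np.float64(-20.0)), (40, np.float64(-20.2))]
w18 [(89, np.float64(-0.1)), (81, np.float64(-2.1)), (72, np.float64(-2.4)), (64, np.float64(-3.1)), (55, np.float64(-6.5)), (46, np.float64(-7.6)), (37, np.float64(-6.9))]
w19 [(51, np.float64(-11.1)), (45, np.float64(-11.2)), (38, np.float64(-11.5)), (31, np.float64(-10.6)), (24, np.float64(-10.4))]
```

```bash
python3 -m crank '[[[1,0,-3,0,0],[1,0,-5,0,0],[1,0,-7,0,0],[1,0,-7,0,0],[1,0,-7,0,0]]]'; cat > tw.py <<'E'
from fit import *
def sub(row,a,b):
    g=np.abs(np.gradient(row))[a:b]; g=np.where(g>g.max()*.3,g,0); return a+(g*np.arange(len(g))).sum()/g.sum()
def tw(t,rs):
    im=cv2.cvtColor(cv2.imread(f'pics/{t}.png'),cv2.COLOR_BGR2GRAY).astype(float); a=np.load(f'pics/{t}.npy'); out=[]
    m=ctrl.camera_model('wrist')['hand_eye']
    for r in rs:
        row=im[r-4:r+5].mean(0); w=sub(row,262,280)-sub(row,225,243)
        D=340.13*16/w; p=m@np.array([0,(r-192)/340.13*D/1000,D/1000,1]); out.append((round(p[2]*1000),round(a[2]*1000-p[1]*1000,1)))
    print(t,'(tool z, world height)',[(int(x),float(y)) for x,y in out])
    print('dark->light row',np.argmax(np.diff(im[:,248:257].mean(1)[:220])))
E
python3 - <<'E'
from tw import *
snap('w20'); tw('w20',range(150,225,15)); tw('w17',range(60,195,30))
print(ctrl.get_obs()['moment'])
E
```

```text
clock: 27.55
tool_pos: [0.4621, 0.2534, 0.0594]
orientation: [-89.9, -0.0, 153.1]
force: [-0.5, -3.3, -3.6]
opening: 0.0158
wrist 27.55 [0.46213212 0.25336008 0.0593684 ] [-8.99440661e+01 -1.73186595e-02  1.53062198e+02]
w20 (tool z, world height) [(52, 74.7), (46, 74.8), (39, 74.3), (32, 75.7), (25, 73.6)]
dark->light row 143
w17 (tool z, world height) [(87, 72.2), (76, 72.2), (65, 71.1), (53, 71.7), (40, 72.8)]
dark->light row 34
[-1.21878703  0.52902628 -0.02058747]
```

```bash
python3 -m crank '[[[1,0,2,0,0],[1,0,2.5,-2,0],[1,0,2.5,-5,0],[1,0,2.5,-8,0],[1,0,2.5,-8,0]]]'; python3 -m crank '[[[1,0,0,-3,0],[1,0,0,-5,0],[1,0,0,-7,0],[1,0,0,-7,0]]]';  python3 - <<'E'
from tw import *
snap('w21'); tw('w21',range(150,225,15)); go([.4592,.2470,.053],153)
E
```

```text
clock: 28.22
tool_pos: [0.4669, 0.2621, 0.0574]
orientation: [-90.1, 0.0, 153.1]
force: [-0.2, -0.3, -1.4]
opening: 0.0151
clock: 28.72
tool_pos: [0.4697, 0.2677, 0.0572]
orientation: [-90.1, 0.0, 153.1]
force: [-0.1, -1.3, -1.2]
opening: 0.0149
wrist 28.725 [0.46968281 0.26774509 0.05719802] [-9.00589188e+01  1.56880855e-02  1.53081778e+02]
w21 (tool z, world height) [(52, 71.0), (45, 71.0), (39, 71.8), (32, 72.3), (24, 69.0)]
dark->light row 142
from [0.4697 0.2677 0.0572] [-9.0060e+01  2.0000e-02  1.5308e+02] shift mm [-0.   4.2 23.2] turn rad 0.0014 (-0.1 deg)
```

View pics/w21.png

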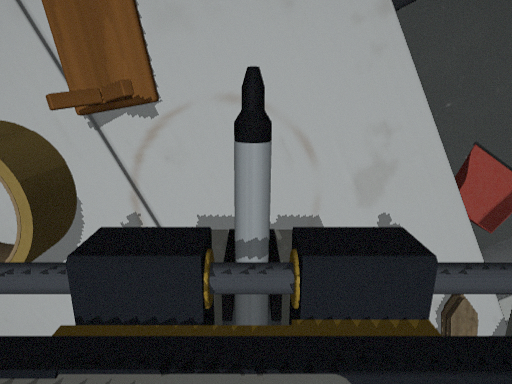

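```bash
python3 - <<'E'
from tw import *
for n in ('side','top'):
    s=ctrl.snapshot(n); cv2.imwrite(f'pics/{n}21.png',s[:,:,::-1])
a=cv2.imread("pics/top21.png"); a=cv2.resize(a[170:250,130:240],(770,560),interpolation=cv2.INTER_CUBIC); cv2.imwrite("pics/t21.png",a)
a=cv2.imread("pics/side21.png"); a=cv2.resize(a[190:260,160:270],(770,490),interpolation=cv2.INTER_CUBIC); cv2.imwrite("pics/s21.png",a)
im=cv2.imread('pics/w21.png')[190:340,180:330]; cv2.imwrite('pics/w21c.png',cv2.convertScaleAbs(cv2.resize(im,(600,600),interpolation=cv2.INTER_CUBIC),alpha=2.2))
E
```

```text
(no output)
```

View pics/t21.png

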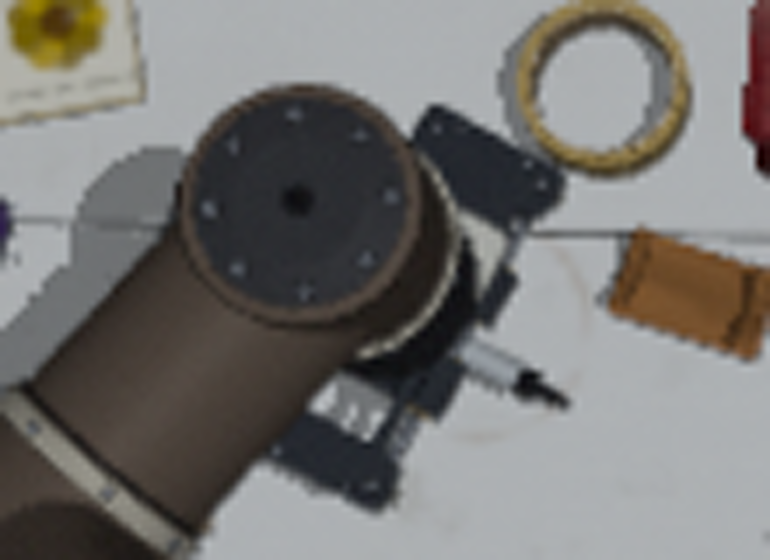

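View pics/s21.png

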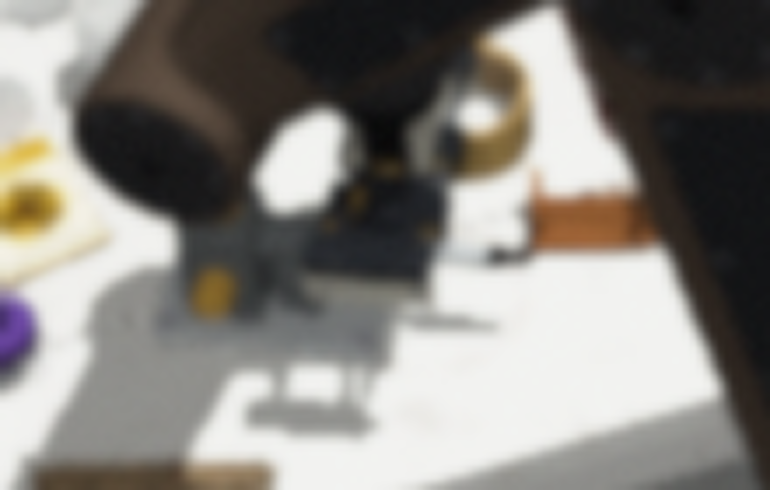

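View pics/w21c.png

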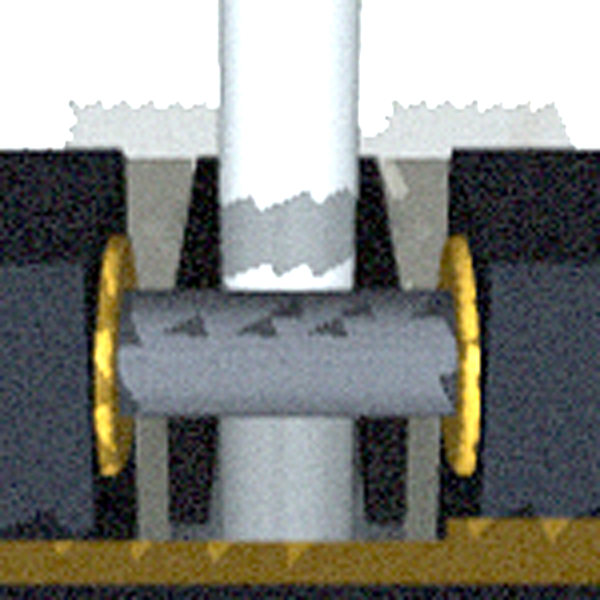

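```bash
python3 -m crank '[[[1,0,0,-2,0],[1,0,0,-4,0],[1,0,0,-4,0]]]';  python3 - <<'E'
from tw import *
snap('w22'); tw('w22',range(150,225,15)); go([.4592,.2470,.053],153)
E
```

```text
clock: 29.25
tool_pos: [0.47, 0.2691, 0.0565]
orientation: [-89.8, -0.1, 153.0]
force: [-2.1, -5.9, -0.1]
opening: 0.0149
wrist 29.25 [0.46998963 0.26914737 0.05648395] [-8.97919037e+01 -5.20307368e-02  1.53038025e+02]
w22 (tool z, world height) [(52, 70.3), (45, 69.9), (38, 69.5), (32, 69.7), (24, 69.5)]
dark->light row 141
from [0.47   0.2691 0.0565] [-8.9790e+01 -5.0000e-02  1.5304e+02] shift mm [-0.4  3.5 24.6] turn rad 0.0007 (-0.0 deg)
```

```bash
python3 -m crank '[[[1,0,0,-2,0],[1,0,0,-4,0],[1,0,0,-4,0]]]';  python3 - <<'E'
from tw import *
snap('w23'); tw('w23',range(150,225,15)); go([.4592,.2470,.053],153)
E
```

```text
clock: 29.68
tool_pos: [0.4696, 0.2694, 0.0553]
orientation: [-89.4, -0.2, 153.0]
force: [-5.9, -14.0, 1.7]
opening: 0.0151
wrist 29.675 [0.46956515 0.26939641 0.05531632] [-89.39740546  -0.15308299 152.96481929]
w23 (tool z, world height) [(51, 66.1), (45, 67.2), (38, 66.9), (31, 67.3), (24, 65.9)]
dark->light row 140
from [0.4696 0.2695 0.0554] [-8.9410e+01 -1.5000e-01  1.5297e+02] shift mm [-1.   2.6 24.7] turn rad -0.0006 (0.0 deg)
```

```bash
python3 - <<'E'
from tw import *
c=cam('top'); m=np.array([.4865,.2997]);d=np.array([np.cos(np.radians(63)),np.sin(np.radians(63))])
p=pix2plane(c,130+568/7-.4,170+403/7-.4,.069); print('tip top',p,(m-p[:2])@d)
p=pix2plane(c,130+668/7-.4,170+458/7-.4,.071); print('tip top16',p,(m-p[:2])@d)
# top-camera bias: rest corners visible in t21
for q in ((637,228),(770,262),(612,305),(752,357)): print('rest corner',pix2plane(c,130+q[0]/7-.4,170+q[1]/7-.4,.044))
q=[.499,.1312,np.radians(72.9)]
for x,y in ((.039,-.023),(-.039,-.023),(.039,.023),(-.039,.023)): print('exp',q[0]+x*np.cos(q[2])-y*np.sin(q[2]),q[1]+x*np.sin(q[2])+y*np.cos(q[2]))
c=camtag('w21'); p=pix2plane(c,253,68,.071); print('tip wrist',p,(m-p[:2])@d); p=pix2plane(c,253,139,.071); print('bd wrist',p,(m-p[:2])@d)
E
```

```text
tip top [0.43187767 0.19222299 0.069     ] 0.12056074054068239
tip top16 [0.40435609 0.13935429 0.071     ] 0.18016162240043337
rest corner [0.52814146 0.16113201 0.044     ]
rest corner [0.5115238  0.08999255 0.044     ]
rest corner [0.48666884 0.17295157 0.044     ]
rest corner [0.46070005 0.09813309 0.044     ]
exp 0.5324508120244215 0.1617130000967919
exp 0.5095156666563018 0.08716114494252214
exp 0.48848433334369823 0.17523885505747788
exp 0.46554918797557854 0.10068699990320812
tip wrist [0.43176453 0.19204663 0.071     ] 0.12076923623976822
bd wrist [0.444557   0.21725165 0.071     ] 0.09250373979620116
```

```bash
python3 -m crank '[[[1,0,0,2,0],[1,0,0,4.5,0],[1,0,0,4.5,0],[0.6,0,0,4.5,0],[0.42,0,0,4.5,0],[0.42,0,0,4.5,0],[0.42,0,0,4.5,0]]]';  python3 - <<'E'
from tw import *
snap('w24'); tw('w24',range(150,225,15)); go([.4592,.2470,.053],153)
E
```

```text
clock: 30.6
tool_pos: [0.4711, 0.2707, 0.0572]
orientation: [-90.0, 0.0, 153.1]
force: [-0.9, 0.6, -0.3]
opening: 0.0256
wrist 30.6 [0.47107868 0.27072749 0.05724632] [-9.00438725e+01  1.02566402e-02  1.53084273e+02]
w24 (tool z, world height) [(51, 68.4), (44, 67.3), (37, 66.1), (31, 66.9), (24, 68.4)]
dark->light row 135
from [0.471  0.2706 0.0572] [-9.0030e+01  1.0000e-02  1.5308e+02] shift mm [-0.1  4.2 26.4] turn rad 0.0013 (-0.1 deg)
```

View pics/w24.png

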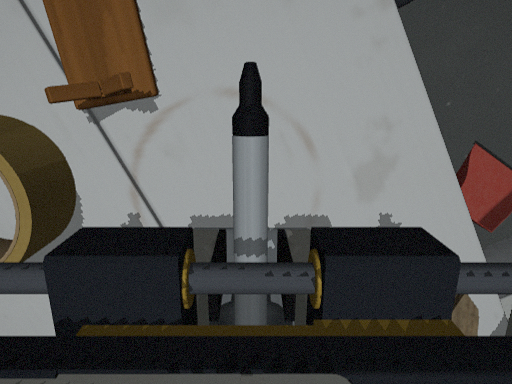

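```bash
python3 -m crank '[[[0.42,0,-15,0,0],[0.42,0,-70,0,0],[0.42,0,-130,0,0],[0.42,0,-190,0,0],[0.42,0,-200,-50,0],[0.42,0,-200,-100,0],[0.42,0,-200,-100,0],[0.42,0,-200,-100,0],[0.42,0,-200,-100,0]]]';  python3 - <<'E'
from tw import *
snap('w25')
im=cv2.imread('pics/w25.png')[0:230,150:350]; cv2.imwrite('pics/w25c.png',cv2.convertScaleAbs(cv2.resize(im,(520,598),interpolation=cv2.INTER_CUBIC),alpha=2))
E
```

```text
clock: 31.78
tool_pos: [0.5159, 0.3587, 0.2578]
orientation: [-90.0, 0.0, 153.1]
force: [-0.5, -0.5, 0.1]
opening: 0.0254
wrist 31.775 [0.51588801 0.35871122 0.25781296] [-9.00300966e+01  1.20013039e-02  1.53058231e+02]
```

View pics/w25c.png

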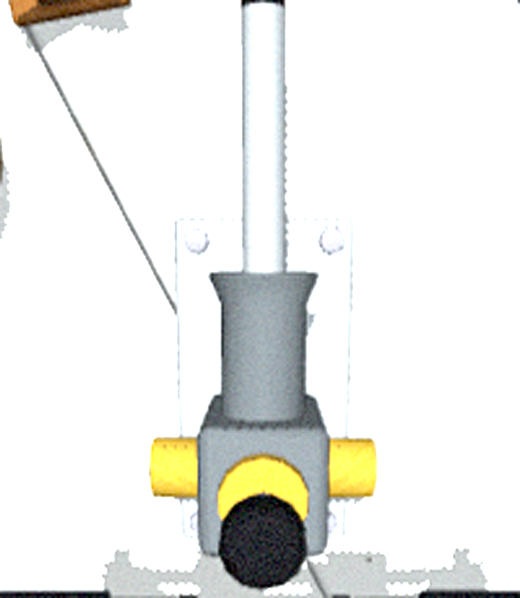

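```bash
python3 - <<'E'
from tw import *
c=camtag('w25');d=np.array([np.cos(np.radians(63)),np.sin(np.radians(63))])
P=lambda x,y,z: pix2plane(c,150+x/2.6-.3,y/2.6-.3,z)
l=P(212,276,.071);r=P(317,276,.071); print(np.linalg.norm(l-r)); m=(l+r)/2
pe=(P(178,221,.008)+P(350,221,.008))/2; print('mouth from plate',(m-pe)[:2]@d)
im=cv2.cvtColor(cv2.imread('pics/w25.png'),cv2.COLOR_BGR2GRAY).astype(float); row=im[:,247:255].mean(1)[:6]; print(row)
for z in (.064,.068,.071):
    b=P(264,3,z); print(z,'exposed metal',(m-b)[:2]@d, 'via plate',(pe-b)[:2]@d+.022)
E
```

```text
0.039729938230043005
mouth from plate 0.021826311370097978
[ 37.5   117.5   145.375 142.    140.75  141.375]
0.064 exposed metal 0.09435304759259731 via plate 0.09452673622249932
0.068 exposed metal 0.0933840668781335 via plate 0.09355775550803552
0.071 exposed metal 0.09265733134228563 via plate 0.09283101997218765
```

```bash
python3 -m crank '[[[0.42,0,0,40,0],[0.42,0,0,60,0],[0.42,0,0,60,0],[0.42,0,0,60,0],[0.42,0,0,60,0]]]';  python3 - <<'E'
from tw import *
snap('w26')
im=cv2.imread('pics/w26.png')[30:230,180:330]; cv2.imwrite('pics/w26c.png',cv2.convertScaleAbs(cv2.resize(im,(450,600),interpolation=cv2.INTER_CUBIC),alpha=2))
E
```

```text
clock: 32.45
tool_pos: [0.4892, 0.3064, 0.257]
orientation: [-90.0, 0.0, 153.1]
force: [-0.4, 0.5, 0.0]
opening: 0.0254
wrist 32.45 [0.48924257 0.30643728 0.25697241] [-9.00006706e+01  1.82660020e-03  1.53080769e+02]
```

View pics/w26c.png

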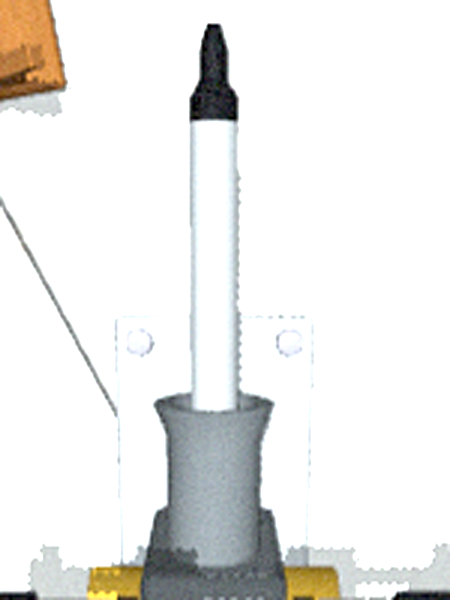

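```bash
python3 - <<'E'
from tw import *
from scipy.optimize import least_squares
c=camtag('w26');yaw=np.radians(63);d=np.array([np.cos(yaw),np.sin(yaw),0]);n=np.array([-d[1],d[0],0])
P=lambda x,y,z: pix2plane(c,180+x/3-.33,30+y/3-.33,z)
a=P(155,402,.071);b=P(273,400,.071);m=(a+b)/2
print('lip w',np.linalg.norm(a-b)); pa=P(116,319,.008);pb=P(311,319,.008);print('plate w',np.linalg.norm(pa-pb),'mouth-plate',(m-(pa+pb)/2)@d)
for z in (.062,.066,.07): 
    t=P(212,25,z);bb=P(214,121,z+.004); print(z,'tip',(m-t)@d,'bd',(m-bb)@d,'nozzle',(bb-t)@d)
E
```

```text
lip w 0.040401109256659594
plate w 0.07726720033895831 mouth-plate 0.02086930498982477
0.062 tip 0.11998693189661905 bd 0.09080389166157857 nozzle 0.029183040235040484
0.066 tip 0.11937695427905733 bd 0.09052115869119243 nozzle 0.028855795587864896
0.07 tip 0.11876697666149558 bd 0.0902384257208063 nozzle 0.028528550940689283
```

```bash
python3 - <<'E'
from tw import *
go([.4692,.2670,.052],153)
E
```

```text
from [0.4892 0.3064 0.2568] [-89.99  -0.   153.08] shift mm [ -0.  204.9  44.1] turn rad 0.0014 (-0.1 deg)
```

```bash
python3 -m crank '[[[0.42,0,0,44,0],[0.42,0,60,44,0],[0.42,0,120,44,0],[0.42,0,170,44,0],[0.42,0,204,44,0],[0.42,0,204,44,0],[0.42,0,204,44,0],[1,0,204,44,0],[1,0,204,44,0],[1,0,204,44,0],[1,0,204,44,0]]]';  python3 -m crank '[[[1,0,-2,0,0],[1,0,-3,0,0],[1,0,-3,-2,0],[1,0,-3,-4,0],[1,0,-3,-4,0]]]'; python3 - <<'E'
from tw import *
snap('w27'); tw('w27',range(150,225,15)); go([.4592,.2470,.053],153)
E
```

```text
clock: 33.88
tool_pos: [0.4697, 0.2674, 0.0537]
orientation: [-90.1, 0.0, 153.1]
force: [0.8, 1.3, -0.5]
opening: 0.0148
clock: 34.5
tool_pos: [0.4692, 0.268, 0.055]
orientation: [-89.7, -0.1, 153.0]
force: [-1.3, -6.0, -1.9]
opening: 0.0148
wrist 34.5 [0.46919816 0.26800182 0.05502019] [-8.96960008e+01 -8.20470367e-02  1.53022572e+02]
w27 (tool z, world height) [(52, 68.5), (45, 68.3), (39, 69.6), (32, 68.1), (24, 67.9)]
dark->light row 144
from [0.4692 0.268  0.055 ] [-8.9700e+01 -8.0000e-02  1.5302e+02] shift mm [-0.6  2.2 23.3] turn rad 0.0004 (-0.0 deg)
```

```bash
python3 -m crank '[[[1,0,-1,-3,0],[1,0,-1,-6,0],[1,0,-1,-6,0]]]'; python3 - <<'E'
from tw import *
snap('w28'); tw('w28',range(150,225,15)); go([.4592,.2470,.053],153)
E
```

```text
clock: 34.92
tool_pos: [0.4687, 0.2684, 0.0544]
orientation: [-89.1, -0.2, 152.9]
force: [-6.0, -17.5, 1.1]
opening: 0.0151
wrist 34.925 [0.46867346 0.26842406 0.05435512] [-89.10458219  -0.2236167  152.92275257]
w28 (tool z, world height) [(51, 65.1), (45, 65.3), (38, 65.9), (31, 67.3), (24, 66.8)]
dark->light row 143
from [0.4687 0.2684 0.0544] [-89.11  -0.22 152.92] shift mm [-1.3  1.7 23.3] turn rad -0.0014 (0.1 deg)
```

```bash
python3 -m crank '[[[1,0,0,5,0],[1,0,0,9,0],[1,0,0,9,0]]]'; python3 -m crank '[[[1,0,0,2,0],[1,0,0,4,0],[1,0,0,4,0]]]'; python3 - <<'E'
from tw import *
go([.4592,.2470,.053],153); snap('w29'); tw('w29',range(150,225,15))
E
```

```text
clock: 35.35
tool_pos: [0.4694, 0.2675, 0.0571]
orientation: [-90.0, -0.0, 153.1]
force: [1.9, -3.4, -2.2]
opening: 0.015
clock: 35.72
tool_pos: [0.4682, 0.2649, 0.0574]
orientation: [-90.1, 0.0, 153.1]
force: [2.9, 3.1, -2.2]
opening: 0.0147
from [0.4682 0.2649 0.0574] [-9.0090e+01  2.0000e-02  1.5309e+02] shift mm [-0.1  4.4 20. ] turn rad 0.0016 (-0.1 deg)
wrist 35.725 [0.46817043 0.26485716 0.05741702] [-9.00909261e+01  2.49488620e-02  1.53093950e+02]
w29 (tool z, world height) [(52, 70.6), (45, 71.2), (39, 72.4), (32, 72.6), (25, 70.9)]
dark->light row 146
```

```bash
python3 -m crank '[[[1,0,0,-2,0],[1,0,0,-3,0],[1,0,0,-3,0]]]'; python3 - <<'E'
from tw import *
go([.4592,.2470,.053],153)
E
python3 -m crank '[[[1,0,-1,-3,0],[1,0,-2,-6,0],[1,0,-3,-9,0],[1,0,-3,-12,0],[1,0,-3,-12,0],[1,0,-3,-12,0]]]'; python3 - <<'E'
from tw import *
go([.4592,.2470,.053],153); snap('w30'); tw('w30',range(150,225,15))
E
```

```text
clock: 36.15
tool_pos: [0.468, 0.2653, 0.0564]
orientation: [-89.8, -0.1, 153.0]
force: [-0.8, -4.0, -1.8]
opening: 0.015
from [0.468  0.2653 0.0564] [-8.9820e+01 -5.0000e-02  1.5304e+02] shift mm [-0.4  3.5 20.3] turn rad 0.0007 (-0.0 deg)
clock: 36.9
tool_pos: [0.4684, 0.2686, 0.0567]
orientation: [-88.9, -0.3, 152.9]
force: [-8.2, -22.3, -1.0]
opening: 0.0152
from [0.4684 0.2686 0.0567] [-88.92  -0.28 152.88] shift mm [-1.7  4.2 23.3] turn rad -0.0022 (0.1 deg)
wrist 36.9 [0.46837554 0.26860628 0.05673748] [-88.91840636  -0.28348915 152.87663035]
w30 (tool z, world height) [(52, 71.4), (45, 69.8), (39, 71.5), (32, 69.9), (25, 71.2)]
dark->light row 144
```

```bash
python3 -m crank '[[[1,0,1,4,0],[1,0,2,8,0],[1,0,2,8,0],[0.6,0,2,8,0],[0.3,0,2,8,0],[0.3,0,2,8,0],[0.3,0,2,8,0],[0.3,0,-20,8,0],[0.3,0,-80,8,0],[0.3,0,-140,8,0],[0.3,0,-200,8,0],[0.3,0,-200,8,0]]]'; python3 -m crank '[[[0.3,0,0,-25,0],[0.3,0,0,-45,0],[0.3,0,0,-45,0],[0.3,0,0,-45,0],[0.3,0,0,-45,0]]]'; python3 - <<'E'
from tw import *
snap('w31')
for n in ('side','top'):
    s=ctrl.snapshot(n); cv2.imwrite(f'pics/{n}31.png',s[:,:,::-1])
im=cv2.imread('pics/w31.png')[30:230,180:330]; cv2.imwrite('pics/w31c.png',cv2.convertScaleAbs(cv2.resize(im,(450,600),interpolation=cv2.INTER_CUBIC),alpha=2))
a=cv2.imread("pics/top31.png"); cv2.imwrite("pics/top31c.png",cv2.resize(a[100:300,60:440],(798,420),interpolation=cv2.INTER_CUBIC))
E
```

```text
clock: 38.45
tool_pos: [0.4729, 0.2721, 0.2659]
orientation: [-90.5, 0.2, 153.1]
force: [-0.1, 0.5, -1.6]
opening: 0.0303
clock: 39.08
tool_pos: [0.4911, 0.3101, 0.2599]
orientation: [-90.0, -0.0, 153.1]
force: [1.5, 0.3, -0.3]
opening: 0.0305
wrist 39.075 [0.49107542 0.31011738 0.25990975] [-8.99785929e+01 -5.61950967e-03  1.53066951e+02]
```

View pics/w31c.png

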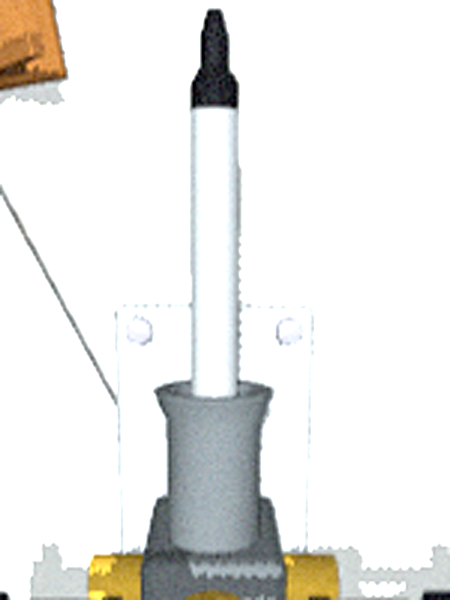

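View pics/top31c.png

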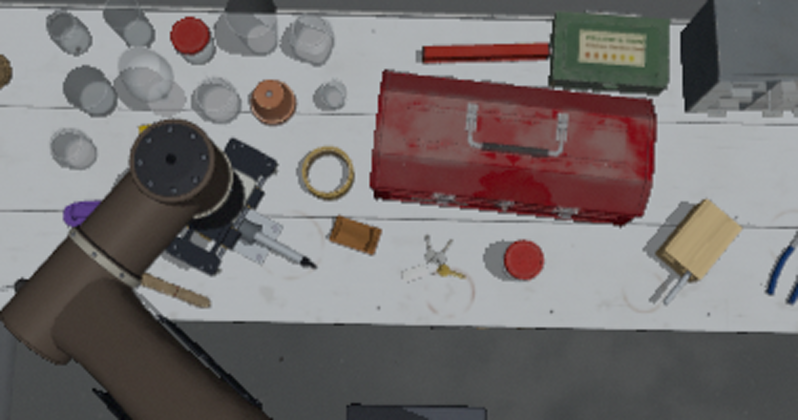

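```bash
python3 - <<'E'
from tw import *
c=camtag('w25');k=np.array([.4872+.081*np.cos(np.radians(63)),.2994+.081*np.sin(np.radians(63)),0])
for z in (.143,.161):
    u=proj(c,k+[0,0,z]); w=proj(c,k+[-.014*.891,.014*.454,z]); print(z,np.round(u,1),'r',np.hypot(u[0]-w[0],u[1]-w[1]).round(1),'bottom',(u[1]+np.hypot(u[0]-w[0],u[1]-w[1])).round(1))
print('obs bottom',588/2.6,'r',(307-218)/2/2.6)
go([.45,.25,.3],153); print(ctrl.get_obs()['force'],ctrl.get_obs()['qvel'].round(2))
E
```

```text
0.143 [251.1 205.8] r 16.6 bottom 222.3
0.161 [251.1 212.8] r 17.7 bottom 230.4
obs bottom 226.15384615384613 r 17.115384615384613
from [0.4912 0.3102 0.2602] [-90.01   0.   153.06] shift mm [  9.4 -39.8  72.3] turn rad 0.0011 (-0.1 deg)
[-0.64023352 -0.76668359 -0.22297237] [ 0.06  0.02  0.1  -0.01  0.03  0.04]
```

```bash
python3 - <<'E'
from tw import *
go([.5225,.3698,.132],153)
E
```

```text
from [0.4912 0.3102 0.2602] [-90.01   0.   153.06] shift mm [ -0.9 128.2 -67.3] turn rad 0.0011 (-0.1 deg)
```

```bash
python3 -m crank '[[[-0.6,-1,0,-50,0],[-0.6,-1,0,-67,0],[-0.6,-1,0,-67,0],[-0.6,-1,50,-67,0],[-0.6,-1,100,-67,0],[-0.6,-1,128,-67,0],[-0.6,-1,128,-67,0],[-0.6,-1,128,-67,0]]]'; python3 -m crank '[[[1,0,0,0,0],[1,0,0,0,0],[1,0,0,0,0],[1,0,0,0,0],[1,0,0,0,0]]]'; python3 -m crank '[[[1,0,-1,0,0],[1,0,-2,0,0],[1,0,-2,0,0]]]'
```

```text
clock: 40.22
tool_pos: [0.5231, 0.3699, 0.1339]
orientation: [-90.1, 0.1, 153.1]
force: [-0.4, 0.4, 0.9]
opening: 0.07
clock: 40.85
tool_pos: [0.5223, 0.3698, 0.132]
orientation: [-90.0, -0.0, 153.1]
force: [-1.6, 0.4, 1.9]
opening: 0.0269
clock: 41.22
tool_pos: [0.5222, 0.3697, 0.1323]
orientation: [-89.9, -0.0, 153.0]
force: [5.3, 3.3, -12.5]
opening: 0.0265
```

```bash
python3 -m crank '[[[1,0,-1,0,0],[1,0,-2,0,0],[1,0,-2,0,0]]]'; python3 -m crank '[[[1,0,2,0,0],[1,0,3,0,0],[1,0,3,0,0],[-0.6,0,3,0,0],[-0.6,0,3,0,0],[-0.6,0,3,0,0],[-0.6,0,3,0,0],[-0.6,0,-50,0,0],[-0.6,0,-110,0,0],[-0.6,0,-110,0,0],[-0.6,0,-110,0,0]]]'; python3 - <<'E'
from tw import *
snap('w32')
im=cv2.imread('pics/w32.png')[0:260,150:350]; cv2.imwrite('pics/w32c.png',cv2.convertScaleAbs(cv2.resize(im,(460,598),interpolation=cv2.INTER_CUBIC),alpha=2))
E
```

```text
clock: 41.6
tool_pos: [0.5221, 0.3697, 0.1324]
orientation: [-89.9, -0.1, 153.0]
force: [9.2, 4.7, -24.9]
opening: 0.0269
clock: 42.98
tool_pos: [0.5222, 0.3696, 0.2463]
orientation: [-90.0, -0.0, 153.1]
force: [1.0, 0.1, 0.0]
opening: 0.0699
wrist 42.975 [0.52222762 0.36962938 0.24634944] [-9.00410411e+01 -1.66757193e-02  1.53061667e+02]
```

View pics/w32c.png

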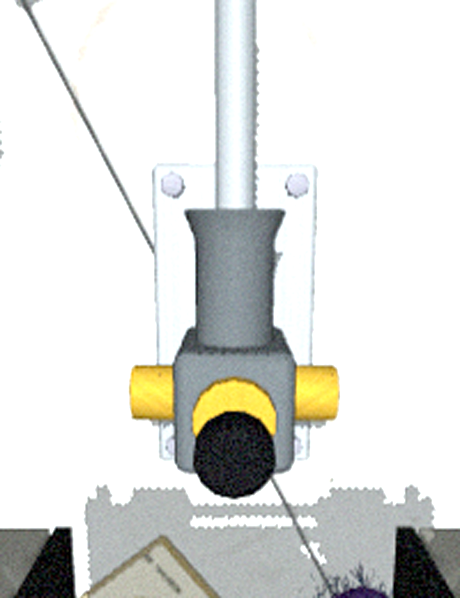

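```bash
python3 - <<'E'
from plant import ctrl
print(ctrl.close_job())
E
```

```text
the job is handed in; nothing more can be done
None
```

The job is handed in at about 43 s of the 72 s allowed. The stop knob is up at its stop, and the thick tube is bottomed in the port and released. The thin tube is still in the rack and nothing else was moved.

**What I did:**
- I pulled the knob up first.
- I drew the thick tube out, laid it in both notches of the V-rest and let go.
- The toolbox corner left no room for the gripper between the notches, so I took the tube again just in front of them. That grip was too far forward to push the tube all the way in.
- From that grip I put the tube about 34 mm into the bore, which should be past the seal. I then let go, took it about 40 mm farther back, clear of the length that goes in, and pushed it home.

**What my last checks showed:**
- **Tube bottomed:** It hit the same rigid stop on repeated pushes, the last at about 24 N. The seal resisted 4 to 5 N when I drew it back 3 mm and pushed it in again.
- **Knob at its stop:** A second pull just before hand-in reached 25 N and it moved less than 1 mm.

**What disagreed:**
- **Depth:** The pictures gave an insertion depth of 46 to 51 mm, depending on the view and scale, against the 50 mm expected.
- **Seal force:** I read almost no seal force on the first way in. It only showed in the later draw-back test.
- **Knob lift:** The pictures gave roughly 9 to 16 mm of lift, and the arm measured 16.5 mm. The full lift is 18 mm, so I went by the pull force.

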